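# Re-seat a slipped board in the ratchet screw press

### The arm

A 6-joint arm with a two-finger parallel gripper is mounted at the origin on the work surface; the furniture and walls round the work are solid. World frame = base frame: x ahead of the robot, y to its left, z up, the work surface at z = 0. Lengths are in m, angles in rad, forces in N, time in s.
With the tool pointing down it reaches from about 0.3 to 0.875 m from the base axis. Payload 4.2 kg.
Tool frame: the origin (TCP) lies on the centre line of the jaws, within the pads' length; the fingertips stand 25 mm ahead of it and the grasp point (between the pads) lies 6 mm ahead of it; z points along the fingers, y is the line along which they close (so a half turn about z gives the same grasp; the last joint's range is limited). The gripper opens to 85 mm and grips with 20 to 120 N. Pads are 22 mm wide; open, the fingers measure 114 mm over their backs; the gripper's body (76 mm by 85 mm) begins 54 mm behind the grasp point. The pads swing forward as they close: fully open they stand 13 mm farther back than shut.
Start: joints at [-1.251, 0.32, 1.565, -0, 1.257, -0.02], TCP at [0.192, -0.542, 0.256] pointing down, gripper open.
Joint ranges: [-3.11, 3.11], [-0.84, 2.01], [0.21, 2.61], [-1.34, 4.49], [0.05, 2.63], [-2.56, 2.56]. Speed limits (rad/s): [2.57, 2.57, 3.14, 3.14, 3.14, 3.14].

### API

Orientations are given as a 3x3 rotation matrix whose columns are the frame's x, y, z axes.
In Python, from station import ctrl gives the robot as it stands.
- The arm moves only by the tool apply_moves, never from a script. Its argument "steps" is one flat list of numbers, 6 for each row, row after row: the shift along the tool's x, y, z in units of 25 mm (1.0 is 25 mm), then the turn, a rotation vector about the tool's x, y, z in units of 8 degrees (1.0 is 8 degrees). A call has exactly 5 rows; each row shifts and turns the commanded pose from where the row before left it, along the tool's axes as they then stand; what a row does not reach is not made up. A row lasts 1/10 s, in which the tool goes at most 50 mm and 8.59 degrees, less where a joint would pass 70% of its speed; a pose out of reach is approached as far as the arm can. A call is refused whole if a number of a shift passes 1 or a number of a turn 1, either way. A call with a gripper value outside its range is refused whole. "jaw" is the opening, from -1 (shut) to 1 (fully open), set as the call begins (left out, the last holds). The fingers move at their own pace and stop on an object; the grip force is fixed at half the most. Time passes only in rows, so rows that do not move let the fingers close, or fill a call up. It gives the time, the measured TCP pose, the force, the opening and the grip force at its end, in the units of the state.
- ctrl.sense(): the state, without advancing time (a new reading comes with each control period).
- ctrl.camera(name): name is "scene" or "side" or "wrist"; returns (picture, depth): 480x640x3 uint8, red, green, blue; 480x640 float32, m along the optical axis (not along the pixel's ray), 0 where there is no reading.
- ctrl.get_calibration(name): a dict with "vertical_fov" (degrees; the focal length in pixels is half the picture's height over the tangent of half this angle, whatever the lens; pixels are square), "cx", "cy" (the principal point, pixels), "eye" and "attitude" of the camera in the world. Camera axes: x right, y up, looking along -z (the intrinsics and any distortion apply to the point x, -y, -z); pixel columns grow to the right and rows downward; lengths in m; the calibration is good to about 2 mm. The wrist camera is an equidistant fisheye: a pixel r from the principal point sees the ray r / f radians off the axis. A picture is of the moment at which its call begins: read the wrist's pose just before it. get_calibration takes no time and is no camera call; for the wrist camera it gives the pose at the moment of the call.
- ctrl.job_done(): hands the job in; it is judged then, once.
The state is a dict: "clock": time; "q": joint angles; "dq": joint speeds; "tau": joint torques, N m; "tcp_pos": TCP position; "orientation": TCP orientation; "ft_force": force on the tool from outside, world axes, zero at the start; "wrist_torque": the same for the moment, N m; "width": finger opening in m; "gripper_force": force on a finger pad.
Only numpy, scipy, OpenCV 4.12 (cv2) and the standard library are available. Lean on these libraries where they do the work, as an engineer would, in place of code of your own. Each camera call takes 0.05 s, during which the arm holds its last target. There are 200 camera calls.

### The job

The board in the screw press has crept away from its stop. See which way the ratchet's little direction lever is set and flip it if need be, back the screw off with the handle until the sprung foot is clear of the board, and push the board up square against the stop; then set the lever the other way and screw the foot down on the board again until its spring is squeezed at least as much as it was at first (3 mm). Leave the feeder, parts case, jar and tape measure where they stand.

Things in the scene. Friction and masses are not known exactly. Their poses are not given: they have to be found in the camera images.
- press: screw press fixed to the bench. Origin: on the bench under the screw's axis; x away from the operator towards the stop, y left, z up. Plywood base 200 x 220 x 18 mm, x -125 to +75 mm. Cross beam 44 mm in x, 214 in y, z 74 to 104 mm, on two 10 mm tie rods at y = +-85 mm, tops at z = 140 mm. Ratchet head (45 mm round, z 116 to 132 mm at screw = 0) on the screw's top end, rises and sinks with it
- stop_face (a point): middle of the front face of the stop, a dark wooden batten faced with a smooth aluminium strip (110 mm long in y, top 35 mm above the bench), 35 mm behind the screw's axis; axes as the press. The board's rear end belongs flat against it
- workpiece: the board: plain wooden offcut 45 x 120 x 19 mm lying flat on the press base under the foot. Origin: centre of its underside; its own y axis runs along its 120 mm length. It starts 10 to 22 mm short of the stop, up to 7 degrees askew, held by the foot. Pushed while askew it can wedge against the stop; straighten it by its sides first
- screw (a joint): turn of the press screw (rad), positive anticlockwise from above = loosening; the foot rises 14 mm per turn. Starts at -1.44 (3 mm of spring squeeze); at 0 the relaxed foot just touches the board. Turning takes 0.3 Nm of thread friction plus 0.033 Nm per mm of squeeze; it stays where it is left
- foot (a joint): squeeze of the spring between screw and foot (m): 0 relaxed, 0.003 at the start (45 N), 0.006 spring solid; 15 N per mm
- foot_face (a point): centre of the underside of the round steel foot, 30 mm in diameter, under the screw; the board's top is 37 mm above the bench
- handle (a joint): angle of the ratchet handle (rad): 0 points to the press's -x (the operator), positive anticlockwise from above (towards the press's -y, the right); the tie rods stop it at +-1.38. Free-wheeling it swings with 0.08 Nm of friction and stays where it is left. 16 teeth: up to 0.4 rad of free play before it bites
- handle_grip (a point): point on the axis of the handle's black round grip (18 mm thick, from 88 to 168 mm from the screw's axis), 115 mm from the screw's axis, about 124 mm above the bench; x runs outward along the handle, z up. Clear on both sides and above
- lever (a joint): direction lever on the ratchet head (rad), over-centre, snaps to +-0.40. +0.40: tab leans to the handle's anticlockwise side, the handle drives the screw anticlockwise (loosens), free-wheels clockwise. -0.40: tab leans to the clockwise side, drives clockwise (tightens), free-wheels anticlockwise. Pivot on the handle's centre line 28 mm from the screw's axis; flipping takes 1 N at the tab
- lever_tab (a point): the lever's upright thumb tab, 7 x 8 x 17 mm, 24.5 mm outward from the lever's pivot along the handle; this point lies 5 mm below the tab's top, which stands 34 mm above the ratchet's underside (17.5 mm above its top plate). It is pushed sideways, across the handle
- feeder: wooden bird feeder, 178 x 215 x 190 mm; origin in the middle of its underside, x across the ridge. Eaves (90 mm either side of the middle) 121 mm above the bench, ridge 190 mm. It stands close to the left or the right of the press, an eave towards the screw, and leaves the handle less swing there. Not to be disturbed
- case: flat blue parts case, 184 x 116 x 38 mm, origin in the middle of its underside, on the press's other side. Do not disturb
- jar: screw jar with blue lid, 62 mm round, 90 mm high, origin in the middle of its underside, in front of the press to one side, lower than the handle. Do not disturb
- tape: tape measure standing up, 42 x 81 x 66 mm, origin in the middle of its underside, in front of the press on the other side. Do not disturb
Mind the look-alikes: they are no part of the job. What is shaped like the workpiece but blue is not meant.

How it is judged:
By the outcome, as a careful person would: the job done as asked, in the order asked, and still so for the second after the job is handed in, with the robot touching nothing.
It also fails if it takes over 72 s, if anything falls off the work surface, if the arm or the gripper's body presses on something with over 40 N, if the wrist force passes 120 N, or if a joint passes its speed limit or range.

## Working session

There is one attempt and no reset: what is moved stays moved. The work goes in short steps, Python scripts to look and compute and a tool call to move; the robot and the scene stay as the last step left them, time stands still between calls to the robot, and variables do not carry over. Pictures are saved under pics/ and viewed, at most 12 in all, crops included, and the job is handed in when it is done.

Besides the shell and the picture viewer there is one more tool, called after "Call:" as a command line: name --argument value ..., lists and objects as JSON in quotes. apply_moves: Moves the arm, as the interface text tells. Its arguments: {"type":"object","properties":{"steps":{"type":"array","items":{"type":"number"}},"jaw":{"type":"number"}},"required":["steps"]}

```bash
mkdir -p pics; cat > h.py <<'E'
import numpy as np, cv2
from station import ctrl
def cal(n):
    c=ctrl.get_calibration(n); f=240/np.tan(np.radians(c['vertical_fov'])/2); return c,f
def cloud(n,d,c=None):
    c0,f=cal(n); c=c or c0
    v,u=np.mgrid[0:480,0:640]
    p=np.stack([(u-c['cx'])/f*d,-(v-c['cy'])/f*d,-d],-1)
    return p@np.array(c['attitude']).T+np.array(c['eye'])
E
python3 - <<'E'
from h import *
for n in ['scene','side']:
    im,d=ctrl.camera(n); cv2.imwrite(f'pics/{n}.png',im[...,::-1]); np.save(f'{n}_d.npy',d); np.save(f'{n}_i.npy',im)
    print(n,ctrl.get_calibration(n))
print(ctrl.sense())
E
```

```text
scene {'vertical_fov': 54.33596508771246, 'cx': 317.70212852774256, 'cy': 245.14073315359602, 'eye': array([1.09521445, 0.04032072, 0.91947909]), 'attitude': array([[-0.15582117, -0.80170975,  0.57704526],
       [ 0.98772727, -0.12012975,  0.09981822],
       [-0.01070494,  0.58551714,  0.81058935]])}
side {'vertical_fov': 45.54157828217201, 'cx': 321.0210073193959, 'cy': 242.85285418961774, 'eye': array([-0.08007645,  0.67360722,  1.19447058]), 'attitude': array([[-0.76823506,  0.49116734, -0.41057222],
       [-0.63993117, -0.57176985,  0.51338809],
       [ 0.01740665,  0.65714069,  0.75356693]])}
{'clock': 0.1, 'q': array([-1.25100395e+00,  3.20227830e-01,  1.56554083e+00, -1.91974117e-05,
        1.25736637e+00, -2.00391066e-02]), 'dq': array([ 4.89278472e-04, -1.16579414e-03, -3.61146275e-03, -4.93282746e-04,
       -9.46967864e-05,  9.73422700e-04]), 'tau': array([ 7.33668639e-04, -4.16407084e+01, -2.34704196e+01, -3.44997068e-05,
        4.85302458e-03, -9.27339102e-06]), 'tcp_pos': array([ 0.19152186, -0.54177397,  0.25557266]), 'orientation': array([[ 9.42808876e-01,  3.33333422e-01, -5.02211571e-04],
       [ 3.33333800e-01, -9.42807749e-01,  1.45843570e-03],
       [ 1.26564019e-05, -1.54243022e-03, -9.99998810e-01]]), 'ft_force': array([-1.25680749,  0.05752738, -0.79310294]), 'wrist_torque': array([-0.0019868 ,  0.02214313,  0.01175826]), 'gripper_force': 0.0, 'width': 0.08569450126912358}
```

View pics/scene.png

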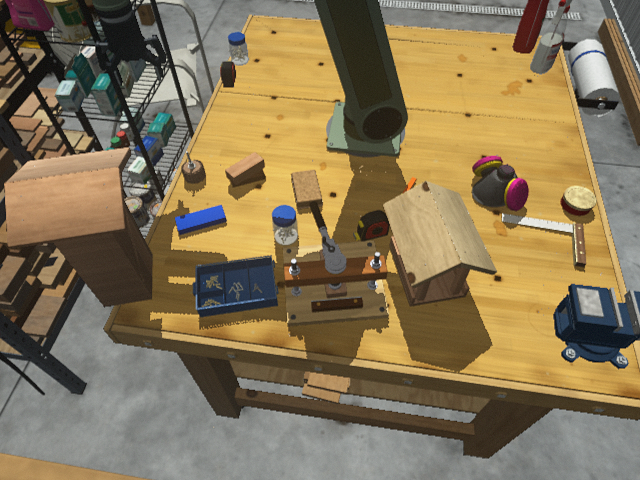

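View pics/side.png

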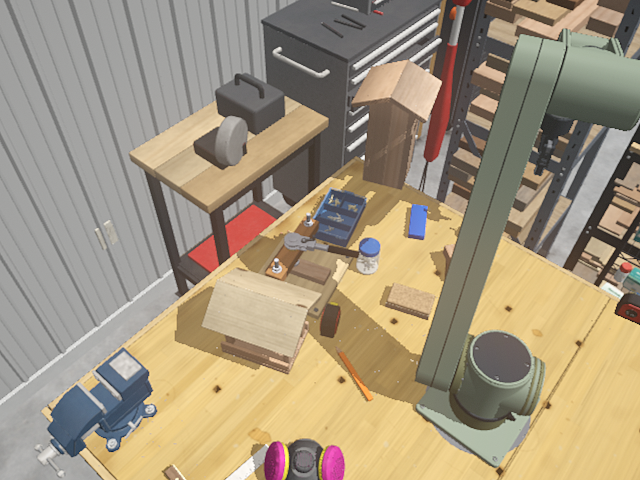

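The scene view shows the press at (335,275) with the handle pointing up the picture to (318,215), towards the robot. The feeder is on the robot's left, the case on its right, the jar at (285,222) and the tape at (373,225). Next I zoom in and measure.

```bash
python3 - <<'E'
from h import *
im=np.load('scene_i.npy')
a=cv2.resize(im[185:330,255:415],None,fx=4,fy=4,interpolation=cv2.INTER_CUBIC)
b=np.load('side_i.npy')[195:330,230:390]
b=cv2.resize(b,None,fx=4,fy=4,interpolation=cv2.INTER_CUBIC)
cv2.imwrite('pics/c1.png',a[...,::-1]);cv2.imwrite('pics/c2.png',b[...,::-1])
P=cloud('scene',np.load('scene_d.npy'));S=cloud('side',np.load('side_d.npy'))
for (u,v) in [(335,258),(318,215),(325,235),(285,213),(377,255),(294,262),(337,303),(372,215),(425,187)]: print('scene',u,v,P[v,u].round(4))
for (u,v) in [(293,241),(340,250),(370,242),(277,262),(309,217),(313,270)]: print('side',u,v,S[v,u].round(4))
E
```

```text
scene 335 258 [ 0.5602 -0.0169  0.1304]
scene 318 215 [ 0.45   -0.0694  0.1265]
scene 325 235 [ 0.4999 -0.0465  0.1234]
scene 285 213 [ 0.4238 -0.1511  0.0878]
scene 377 255 [0.5457 0.0668 0.1383]
scene 294 262 [ 0.5875 -0.0965  0.1384]
scene 337 303 [ 0.6115 -0.0038  0.0371]
scene 372 215 [0.3824 0.0482 0.0664]
scene 425 187 [0.3904 0.151  0.1872]
side 293 241 [ 0.557  -0.0117  0.129 ]
side 340 250 [ 0.4498 -0.064   0.1301]
side 370 242 [ 0.4278 -0.163   0.0903]
side 277 262 [0.5371 0.0678 0.1367]
side 309 217 [ 0.5803 -0.0998  0.1292]
side 313 270 [ 0.505  -0.0279  0.0406]
```

View pics/c1.png

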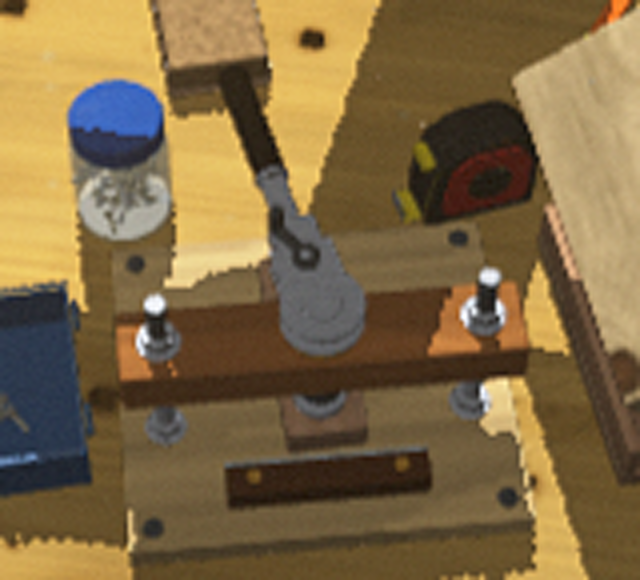

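View pics/c2.png

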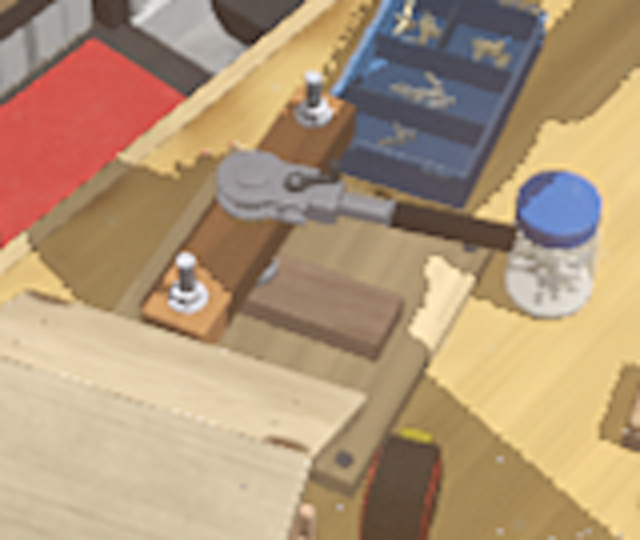

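The crops suggest the lever's tab (280,215 in c1) leans left of the handle line through pivot (306,253). That is the anticlockwise side, so it is set to loosen. I'll confirm it from the depth data and get the poses.

```bash
python3 - <<'E'
from h import *
o=np.array([.5655,-.0145]);yaw=np.radians(14.3)
R=np.array([[np.cos(yaw),-np.sin(yaw)],[np.sin(yaw),np.cos(yaw)]])
for n in ['scene','side']:
    P=cloud(n,np.load(n+'_d.npy')).reshape(-1,3);I=np.load(n+'_i.npy').reshape(-1,3).astype(int)
    L=np.c_[(P[:,:2]-o)@R,P[:,2]]
    x,y,z=L.T
    def rect(name,m):
        if m.sum()<5: print(n,name,m.sum());return
        print(n,name,m.sum(),cv2.minAreaRect((L[m,:2]*1000).astype(np.float32)),'z',np.median(z[m]).round(4))
    rect('beam',(abs(z-.104)<.004)&(abs(x)<.035)&(abs(y)<.12))
    for s in(1,-1):
        m=(z>.130)&(abs(x)<.02)&(abs(y-s*.085)<.02); print('rod',s,m.sum(),L[m].mean(0).round(4))
    b=(abs(z-.037)<.005)&(x<-.024)&(x>-.124)&(abs(y)<.045); rect('board front',b)
    b=(abs(z-.037)<.005)&(x>.0)&(x<.034)&(abs(y)<.045); rect('board rear',b)
    rect('stop top',(abs(z-.035)<.005)&(x>.03)&(x<.07)&(abs(y)<.08))
    h=(abs(z-.127)<.012)&(x<-.09)&(x>-.2)&(abs(y)<.12)&(I.sum(1)<200)
    rect('grip',h); print('  grip mean',L[h].mean(0).round(4))
    hd=(abs(z-.13)<.006)&(np.hypot(x,y)<.026); print('  head mean',L[hd].mean(0).round(4),np.percentile(L[hd],[2,98],axis=0).round(4).tolist())
    t=(z>.134)&(np.hypot(x,y)<.075)&(np.hypot(x,y)>.012)
    print('  tab',t.sum(),L[t].mean(0).round(4)); 
    t=(z>.128)&(np.hypot(x,y)<.075)&(np.hypot(x,y)>.012)&(I.sum(1)<180)
    print('  dark',t.sum(),L[t][np.argsort(x[t])].round(3).tolist()[:25])
    e=(z>.1)&(z<.145)&(y>.1)&(y<.3)&(x<.1)&(x>-.25); q=L[e]
    if len(q): q=q[np.argsort(q[:,1])]; print('  eave lowest y',q[:6].round(3).tolist(), 'xrange',q[:60,0].min(),q[:60,0].max())
    j=(abs(z-.09)<.006)&(I[:,2]>I[:,0]+40)&(x<-.1); rect('jar',j)
    tp=(z>.055)&(z<.075)&(x<-.12)&(x>-.3)&(abs(y-.1)<.08); rect('tape',tp)
E
```

```text
scene beam 1394 ((0.013574600219726562, -1.6974258422851562), (213.4119415283203, 46.17924880981445), 89.82408142089844) z 0.1032
rod 1 31 [0.0014 0.0829 0.1371]
rod -1 32 [ 0.0006 -0.0867  0.1368]
scene board front 33 ((-81.28922271728516, -21.9567813873291), (29.37147331237793, 7.343227863311768), 4.05872106552124) z 0.0363
scene board rear 163 ((17.020423889160156, -0.09884262084960938), (45.11354064941406, 32.48621368408203), 88.30284881591797) z 0.0362
scene stop top 459 ((44.23633575439453, -1.9182052612304688), (23.042343139648438, 109.65902709960938), 0.22616392374038696) z 0.0339
scene grip 204 ((-127.04361724853516, -25.93783950805664), (78.64116668701172, 17.70929527282715), 11.67247486114502) z 0.1276
  grip mean [-0.1267 -0.0272  0.1274]
  head mean [-0.0014 -0.002   0.1289] [[-0.0235, -0.021, 0.1262], [0.0199, 0.0176, 0.1326]]
  tab 31 [-0.0417 -0.0167  0.1393]
  dark 59 [[-0.051, -0.021, 0.145], [-0.05, -0.019, 0.146], [-0.049, -0.017, 0.14], [-0.048, -0.019, 0.145], [-0.047, -0.021, 0.146], [-0.047, -0.017, 0.146], [-0.047, -0.019, 0.136], [-0.046, -0.019, 0.133], [-0
[... 1397 characters left out ...]
73.65723419189453, 14.472970008850098), 10.650559425354004) z 0.1246
  grip mean [-0.1254 -0.0182  0.125 ]
  head mean [-0.0043 -0.0005  0.1306] [[-0.0229, -0.0214, 0.1263], [0.0157, 0.0195, 0.135]]
  tab 57 [-0.0373 -0.0085  0.138 ]
  dark 0 []
  eave lowest y [[-0.027, 0.1, 0.105], [0.0, 0.101, 0.106], [-0.016, 0.101, 0.104], [0.011, 0.101, 0.104], [-0.019, 0.101, 0.106], [-0.014, 0.102, 0.103]] xrange -0.14006207754192185 0.015272147612744692
side jar 237 ((-173.34310913085938, -99.1202163696289), (49.028099060058594, 53.307552337646484), 24.070650100708008) z 0.0907
side tape 316 ((-164.031982421875, 113.66908264160156), (40.334861755371094, 68.74248504638672), 12.01076889038086) z 0.064
```

Lever confirmed: the tab sits about 9 mm to the handle's anticlockwise side, so it is set to loosen and needs no flip. The press is at about (0.564,-0.016) with yaw 14.1°, and the handle is at about +11.5°. I'm moving above the grip.

Call:
apply_moves --steps '[0.82,-0.72,0,0,0,0,0.82,-0.72,0,0,0,0,0.82,-0.72,0,0,0,0,0.82,-0.72,0,0,0,0,0.82,-0.72,0,0,0,0]' --jaw 0.0

```text
clock: 0.6
tcp_pos: [0.2586, -0.4219, 0.2559]
orientation: [[0.943, 0.333, -0.0], [0.333, -0.943, 0.001], [-0.0, -0.001, -1.0]]
ft_force: [0.2, -0.2, -0.3]
width: 0.0426
gripper_force: 0.0
```

Call:
apply_moves --steps '[0.82,-0.72,0,0,0,0,0.82,-0.72,0,0,0,0,0.82,-0.72,0,0,0,0,0.82,-0.72,0,0,0,0,0.82,-0.72,0,0,0,0]'

```text
clock: 1.1
tcp_pos: [0.3252, -0.3029, 0.2561]
orientation: [[0.943, 0.333, -0.0], [0.333, -0.943, 0.0], [-0.0, -0.0, -1.0]]
ft_force: [0.1, -0.4, -0.5]
width: 0.0429
gripper_force: 0.0
```

Call:
apply_moves --steps '[0.82,-0.72,0,0,0,0,0.82,-0.72,0,0,0,0,0.82,-0.72,0,0,0,0,0.82,-0.72,0,0,0,0,0.82,-0.72,0,0,0,0]'

```text
clock: 1.6
tcp_pos: [0.3917, -0.1839, 0.256]
orientation: [[0.943, 0.333, -0.001], [0.333, -0.943, 0.0], [-0.001, -0.0, -1.0]]
ft_force: [0.4, 0.2, 0.2]
width: 0.0428
gripper_force: 0.0
```

Call:
apply_moves --steps '[0.82,-0.72,0,0,0,0,0.82,-0.72,0,0,0,0,0.82,-0.72,0,0,0,0,0.82,-0.72,0,0,0,0,0.82,-0.72,0,0,0,0]'

```text
clock: 2.1
tcp_pos: [0.4584, -0.065, 0.256]
orientation: [[0.943, 0.333, -0.001], [0.333, -0.943, -0.0], [-0.001, -0.0, -1.0]]
ft_force: [0.4, 0.0, 0.3]
width: 0.0427
gripper_force: 0.0
```

Call:
apply_moves --steps '[0,0,0,0,0,-0.4,0,0,0,0,0,-0.38,0,0,0,0,0,0,0,0,0,0,0,0,0,0,0,0,0,0]'

```text
clock: 2.6
tcp_pos: [0.4581, -0.0662, 0.2562]
orientation: [[0.901, 0.433, -0.0], [0.433, -0.901, -0.0], [-0.0, -0.0, -1.0]]
ft_force: [0.4, 0.1, 0.2]
width: 0.0428
gripper_force: 0.0
```

```bash
cat >> h.py <<'E'
O=np.array([.5638,-.016]);YAW=np.radians(14.1)
R2=np.array([[np.cos(YAW),-np.sin(YAW)],[np.sin(YAW),np.cos(YAW)]])
def tool():
    s=ctrl.sense(); p=s['tcp_pos'];o=s['orientation']
    print('t',round(s['clock'],2),'tcp',p.round(4),'local',((p[:2]-O)@R2).round(4),'head',np.degrees(np.arctan2(o[1,0],o[0,0])).round(2),'tilt',o[2,:2].round(4),'F',s['ft_force'].round(1),'w',round(s['width'],4),'gf',s['gripper_force'],'q6',s['q'][5].round(2))
    return s
def wcloud(d,c):
    f=240/np.tan(np.radians(c['vertical_fov'])/2)
    v,u=np.mgrid[0:480,0:640]; X=u-c['cx'];Y=v-c['cy'];r=np.hypot(X,Y)+1e-9;t=np.tan(r/f)
    p=np.stack([X/r*t*d,-Y/r*t*d,-d],-1)
    return p@np.array(c['attitude']).T+np.array(c['eye'])
def wrist():
    c=ctrl.get_calibration('wrist'); im,d=ctrl.camera('wrist'); P=wcloud(d,c)
    L=P.copy(); L[...,:2]=(P[...,:2]-O)@R2; return im,d,L
E
python3 - <<'E'
from h import *
tool(); im,d,L=wrist(); cv2.imwrite('pics/w1.png',im[...,::-1]); np.save('w1.npy',L); np.save('w1i.npy',im)
c=ctrl.get_calibration('wrist');print(c)
E
```

```text
t 2.6 tcp [ 0.4581 -0.0662  0.2562] local [-0.1148 -0.0229] head 25.65 tilt [-0.0002 -0.0001] F [0.4 0.1 0.2] w 0.0428 gf 0.0 q6 0.95
{'vertical_fov': 65.70646984690485, 'cx': 317.2899299775254, 'cy': 239.52419544127773, 'eye': array([ 0.52545611, -0.03439033,  0.37381195]), 'attitude': array([[ 4.33413775e-01,  8.61275884e-01,  2.65247716e-01],
       [-9.01194770e-01,  4.14443098e-01,  1.26826283e-01],
       [-6.97666547e-04, -2.94008113e-01,  9.55802669e-01]])}
```

View pics/w1.png

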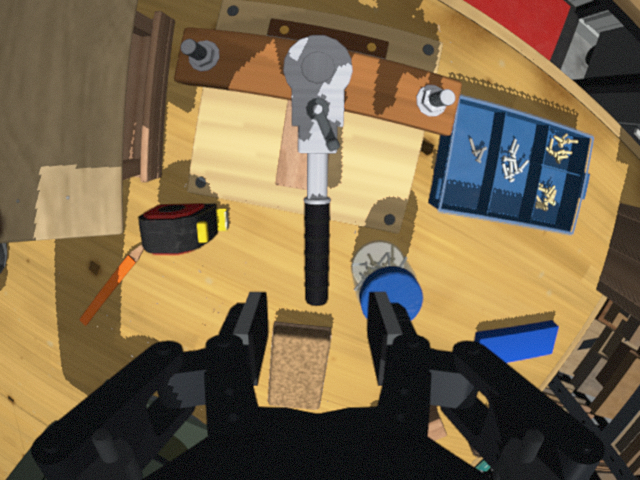

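The wrist view shows the handle running vertically at column 316, in line with the jaws, and the lever tab at (333,142) right of it, on the loosen side. The feeder roof edge is at columns 120–130 on the left.

```bash
python3 - <<'E'
from h import *
L=np.load('w1.npy');I=np.load('w1i.npy').astype(int);
for u,v in [(201,55),(436,97),(318,66),(316,220),(316,280),(318,105),(333,142),(292,160),(100,30),(110,120),(130,40),(128,100),(118,180),(400,278)]:print(u,v,L[v,u].round(4))
l=L[:430].reshape(-1,3);i=I[:430].reshape(-1,3);x,y,z=l.T
def rect(n,m): print(n,m.sum(),cv2.minAreaRect((l[m,:2]*1000).astype(np.float32)),np.median(z[m]).round(4))
rect('beam',(abs(z-.104)<.004)&(abs(x)<.035)&(abs(y)<.12))
rect('grip',(abs(z-.125)<.012)&(x<-.085)&(x>-.2)&(abs(y+.025)<.035)&(i.sum(1)<150))
for s in(1,-1):
    m=(z>.130)&(abs(x)<.02)&(abs(y-s*.085)<.02); print('rod',s,m.sum(),l[m].mean(0).round(4))
rect('board',(abs(z-.037)<.006)&(x<-.024)&(x>-.124)&(abs(y)<.045))
rect('stop',(abs(z-.035)<.005)&(x>.03)&(x<.07)&(abs(y)<.08))
m=(np.hypot(x,y)<.02)&(z>.12);print('head',l[m].mean(0))
e=(z>.11)&(y>.11)&(y<.3)&(x<.1)&(x>-.25);q=l[e];q=q[np.argsort(q[:,1])];print('eave',q[:5].round(3).tolist(),q[::len(q)//12].round(3).tolist())
# from side/scene
for n in['scene','side']:
    P=cloud(n,np.load(n+'_d.npy')).reshape(-1,3);P[:,:2]=(P[:,:2]-O)@R2;x,y,z=P.T
    e=(z>.113)&(z<.14)&(y>.09)&(y<.3)&(x<.1)&(x>-.25);q=P[e];q=q[np.argsort(q[:,1])];print(n,q[:4].round(3).tolist(),q[::len(q)//10].round(3).tolist())
E
```

```text
201 55 [-0.0043  0.0803  0.1231]
436 97 [-0.0028 -0.08    0.1323]
318 66 [-0.0011 -0.0004  0.1304]
316 220 [-0.1015 -0.0197  0.1312]
316 280 [-0.1453 -0.0286  0.1291]
318 105 [-0.0268 -0.0057  0.1352]
333 142 [-0.0478 -0.0193  0.1466]
292 160 [-0.0741  0.0084  0.0375]
100 30 [0.0061 0.1527 0.1454]
110 120 [-0.0567  0.1361  0.1369]
130 40 [0.0016 0.1337 0.1321]
128 100 [-0.0415  0.1929  0.0123]
118 180 [-0.099   0.1257  0.1339]
400 278 [-0.1467 -0.1011  0.0893]
beam 11565 ((-1.643259048461914, -0.4525146484375), (213.7646942138672, 44.60713577270508), 89.99214172363281) 0.104
grip 2277 ((-127.88233947753906, -25.453439712524414), (74.52633666992188, 16.64708137512207), 10.971962928771973) 0.129
rod 1 268 [-0.0022  0.0835  0.1385]
rod -1 259 [-0.0022 -0.084   0.1386]
board 1606 ((-61.00469970703125, -0.7834625244140625), (75.39832305908203, 45.56380081176758), 3.2861502170562744) 0.0369
stop 1878 ((44.58443832397461, -0.13795089721679688), (18.865690231323242, 110.3356704711914), 0.004247567616403103) 0.035
head [-2.35232193e-04 -1.69339819e-05  1.29757702e-01]
eave [[-0.135, 0.12, 0.1
[... 388 characters left out ...]
, 0.186]]
scene [[0.006, 0.091, 0.114], [-0.001, 0.092, 0.114], [-0.128, 0.12, 0.131], [-0.13, 0.12, 0.133]] [[0.006, 0.091, 0.114], [-0.065, 0.128, 0.136], [-0.025, 0.132, 0.132], [0.016, 0.135, 0.129], [0.019, 0.137, 0.137], [0.07, 0.14, 0.131], [-0.03, 0.142, 0.138], [0.061, 0.147, 0.137], [0.041, 0.244, 0.126], [-0.074, 0.294, 0.138], [0.009, 0.3, 0.139]]
side [[-0.004, 0.092, 0.121], [-0.002, 0.092, 0.135], [-0.002, 0.092, 0.128], [-0.002, 0.092, 0.124]] [[-0.004, 0.092, 0.121], [-0.111, 0.129, 0.138], [-0.004, 0.134, 0.134], [-0.141, 0.139, 0.138], [-0.153, 0.27, 0.14], [-0.123, 0.29, 0.14], [-0.132, 0.293, 0.138], [-0.085, 0.295, 0.139], [-0.049, 0.296, 0.139], [-0.084, 0.298, 0.139]]
```

Numbers agree: handle 11.3°, board yaw +3.3° with its front at about x=-99 mm, and the feeder eave at y≈+0.12. I'm lowering, caging the grip loosely, and making the first loosening stroke of 64° to about +75°.

Call:
apply_moves --steps '[0,0,1,0,0,0,0,0,1,0,0,0,0,0,1,0,0,0,0,0,1,0,0,0,0,0,1,0,0,0]'

```text
clock: 3.15
tcp_pos: [0.4582, -0.0663, 0.1305]
orientation: [[0.901, 0.433, 0.001], [0.433, -0.901, -0.0], [0.0, 0.0, -1.0]]
ft_force: [0.1, 0.7, -0.3]
width: 0.0427
gripper_force: 0.0
```

Call:
apply_moves --steps '[0,0,0.1,0,0,0,0,0,0,0,0,0,0,0,0,0,0,0,0,0,0,0,0,0,0,0,0,0,0,0]' --jaw -0.45

```text
clock: 3.65
tcp_pos: [0.4588, -0.0662, 0.1298]
orientation: [[0.901, 0.434, 0.002], [0.434, -0.901, -0.0], [0.002, 0.001, -1.0]]
ft_force: [-0.4, -0.1, -0.7]
width: 0.0238
gripper_force: 0.0
```

Call:
apply_moves --steps '[0.05,0.64,0,0,0,-1,0.05,0.64,0,0,0,-1,0.05,0.64,0,0,0,-1,0,0,0,0,0,0,0,0,0,0,0,0]'

```text
clock: 4.15
tcp_pos: [0.4876, -0.1035, 0.129]
orientation: [[0.649, 0.761, 0.0], [0.761, -0.649, 0.0], [0.0, 0.0, -1.0]]
ft_force: [-0.4, 0.2, 0.2]
width: 0.023
gripper_force: 0.2
```

```bash
python3 - <<'E'
from h import *
tool(); im,d,L=wrist(); cv2.imwrite('pics/w2.png',im[...,::-1])
E
```

```text
t 4.15 tcp [ 0.4876 -0.1035  0.129 ] local [-0.0952 -0.0663] head 49.51 tilt [0.0002 0.    ] F [-0.4  0.2  0.2] w 0.023 gf 0.180772477760911 q6 0.47
```

View pics/w2.png

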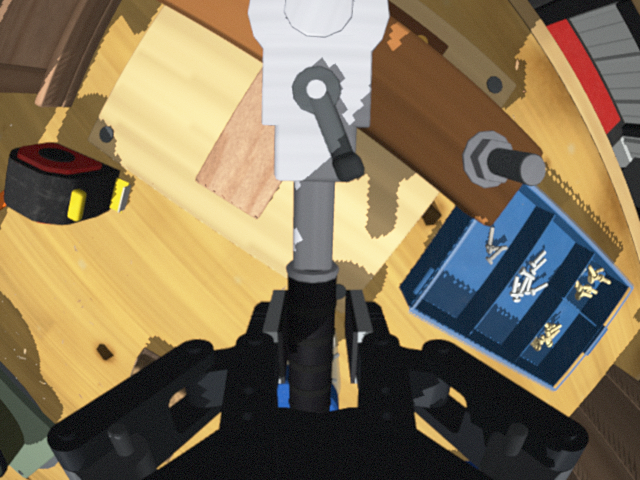

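The handle is caged and follows the tool; it is now at about +35°. I'm finishing this stroke, going back, and stroking again.

Call:
apply_moves --steps '[0.05,0.64,-0.03,0,0,-1,0.05,0.64,-0.03,0,0,-1,0.05,0.64,-0.03,0,0,-1,0.05,0.64,-0.03,0,0,-1,0.05,0.64,0,0,0,-1]'

```text
clock: 4.7
tcp_pos: [0.5602, -0.1303, 0.1313]
orientation: [[0.001, 1.0, -0.004], [1.0, -0.001, -0.0], [-0.0, -0.004, -1.0]]
ft_force: [-2.6, -2.2, 0.7]
width: 0.0236
gripper_force: 1.6
```

Call:
apply_moves --steps '[0.04,-0.64,0,0,0,1,0.04,-0.64,0,0,0,1,0.04,-0.64,0,0,0,1,0.04,-0.64,0,0,0,1,0.04,-0.64,0,0,0,1]'

```text
clock: 5.2
tcp_pos: [0.4871, -0.1031, 0.132]
orientation: [[0.652, 0.758, 0.001], [0.758, -0.652, -0.0], [0.0, 0.001, -1.0]]
ft_force: [0.3, -0.6, -0.4]
width: 0.0236
gripper_force: 0.4
```

Call:
apply_moves --steps '[0.04,-0.64,0,0,0,1,0.04,-0.64,0,0,0,1,0.04,-0.64,0,0,0,1,0.04,-0.64,0,0,0,1,0.04,-0.64,0,0,0,1]'

```text
clock: 5.7
tcp_pos: [0.4476, -0.0349, 0.1321]
orientation: [[0.987, 0.161, 0.001], [0.161, -0.987, -0.0], [0.001, 0.001, -1.0]]
ft_force: [1.0, -0.6, -0.3]
width: 0.0237
gripper_force: 0.4
```

Call:
apply_moves --steps '[0.04,-0.64,0,0,0,1,0.04,-0.64,0,0,0,1,0,0,0,0,0,0,0,0,0,0,0,0,0,0,0,0,0,0]'

```text
clock: 6.2
tcp_pos: [0.447, -0.0039, 0.1318]
orientation: [[0.994, -0.108, -0.0], [-0.108, -0.994, -0.0], [-0.0, 0.0, -1.0]]
ft_force: [-1.4, 1.6, 0.9]
width: 0.0239
gripper_force: 0.3
```

```bash
python3 - <<'E'
from h import *
tool()
E
```

```text
t 6.2 tcp [ 0.447  -0.0039  0.1318] local [-0.1104  0.0402] head -6.22 tilt [-0.0002  0.0001] F [-1.4  1.6  0.9] w 0.0239 gf 0.3460102714598179 q6 1.64
```

Call:
apply_moves --steps '[0.05,0.64,0,0,0,-1,0.05,0.64,0,0,0,-1,0.05,0.64,0,0,0,-1,0.05,0.64,0,0,0,-1,0.05,0.64,0,0,0,-1]'

```text
clock: 6.7
tcp_pos: [0.4657, -0.0807, 0.1318]
orientation: [[0.829, 0.559, -0.002], [0.559, -0.829, 0.001], [-0.001, -0.002, -1.0]]
ft_force: [-0.3, 3.2, 1.6]
width: 0.0232
gripper_force: 1.6
```

Call:
apply_moves --steps '[0.05,0.64,-0.03,0,0,-1,0.05,0.64,-0.03,0,0,-1,0.05,0.64,-0.03,0,0,-1,0.05,0.64,0,0,0,-1,0.05,0.64,0,0,0,-1]'

```text
clock: 7.2
tcp_pos: [0.5285, -0.1273, 0.1334]
orientation: [[0.275, 0.961, -0.005], [0.961, -0.275, 0.0], [-0.001, -0.005, -1.0]]
ft_force: [-3.5, -0.2, 2.2]
width: 0.0233
gripper_force: 1.8
```

Call:
apply_moves --steps '[0.05,0.64,0,0,0,-1,0.05,0.64,0,0,0,-1,0.04,-0.64,0,0,0,1,0.04,-0.64,0,0,0,1,0.04,-0.64,0,0,0,1]'

```text
clock: 7.7
tcp_pos: [0.5149, -0.1217, 0.1338]
orientation: [[0.417, 0.909, 0.0], [0.909, -0.417, -0.001], [-0.0, 0.001, -1.0]]
ft_force: [1.3, -0.1, -0.1]
width: 0.0238
gripper_force: 0.4
```

Call:
apply_moves --steps '[0.04,-0.64,0,0,0,1,0.04,-0.64,0,0,0,1,0.04,-0.64,0,0,0,1,0.04,-0.64,0,0,0,1,0.04,-0.64,0,0,0,1]'

```text
clock: 8.2
tcp_pos: [0.458, -0.0668, 0.1341]
orientation: [[0.904, 0.428, 0.0], [0.428, -0.904, -0.001], [-0.0, 0.001, -1.0]]
ft_force: [0.7, -0.7, 0.0]
width: 0.0236
gripper_force: 0.4
```

```bash
cat >> h.py <<'E'
def head(L):
    m=(np.hypot(L[...,0],L[...,1])<.017)&(L[...,2]>.115); print('head z',m.sum(),np.median(L[m][:,2]).round(5),L[m][:,2].mean().round(5))
def headS(n='scene'):
    im,d=ctrl.camera(n);P=cloud(n,d);P[...,:2]=(P[...,:2]-O)@R2;head(P);return im,P
E
python3 - <<'E'
from h import *
tool();im,d,L=wrist();head(L);head(np.load('w1.npy'))
P=cloud('scene',np.load('scene_d.npy'));P[...,:2]=(P[...,:2]-O)@R2;head(P)
headS()
E
```

```text
t 8.2 tcp [ 0.458  -0.0668  0.1341] local [-0.1149 -0.0235] head 25.37 tilt [-0.0001  0.0008] F [ 0.7 -0.7  0. ] w 0.0236 gf 0.35704647190868855 q6 0.96
head z 4172 0.13426 0.1343
head z 2060 0.12985 0.12991
head z 182 0.129 0.12906
head z 185 0.13331 0.1334
```

The head has risen 4.3 mm, so the foot is already about 1.2 mm clear. One more stroke to about +75° adds margin and parks the handle aside. Then I lift off.

Call:
apply_moves --steps '[0.05,0.64,0,0,0,-1,0.05,0.64,0,0,0,-1,0.05,0.64,0,0,0,-1,0.05,0.64,0,0,0,-1,0.05,0.64,0,0,0,-1]'

```text
clock: 8.8
tcp_pos: [0.5148, -0.1218, 0.1338]
orientation: [[0.404, 0.915, -0.003], [0.915, -0.404, 0.001], [-0.001, -0.003, -1.0]]
ft_force: [-1.4, 1.9, 3.4]
width: 0.0237
gripper_force: 1.7
```

Call:
apply_moves --steps '[0.05,0.64,0,0,0,-1,0.05,0.64,0,0,0,-1,0.05,0.64,0,0,0,-1,0,0,0,0,0,0,0,-0.1,0,0,0,0]'

```text
clock: 9.3
tcp_pos: [0.5595, -0.1312, 0.1336]
orientation: [[0.006, 1.0, -0.001], [1.0, -0.006, -0.0], [-0.0, -0.001, -1.0]]
ft_force: [-1.4, -0.8, -0.0]
width: 0.0232
gripper_force: 0.3
```

Call:
apply_moves --steps '[0,0,0,0,0,0,0,0,-1,0,0,0,0,0,-1,0,0,0,0,0,-1,0,0,0,0,0,-1,0,0,0]' --jaw 0.0

```text
clock: 9.8
tcp_pos: [0.5592, -0.1303, 0.2353]
orientation: [[0.006, 1.0, 0.001], [1.0, -0.006, -0.0], [-0.0, 0.001, -1.0]]
ft_force: [0.6, -0.6, -0.2]
width: 0.0429
gripper_force: 0.0
```

```bash
cat >> h.py <<'E'
def board(L,x0=-.122):
    x,y,z=L[...,0],L[...,1],L[...,2]
    m=((abs(z-.037)<.006)&(x<-.024)&(x>x0)&(abs(y)<.045)).astype(np.uint8)
    n,lab,st,_=cv2.connectedComponentsWithStats(m); k=1+np.argmax(st[1:,4]); q=L[lab==k]
    r=cv2.minAreaRect((q[:,:2]*1000).astype(np.float32)); print('board',len(q),r,np.median(q[:,2]).round(4)); print(np.percentile(q,[1,99],axis=0).round(4).tolist())
E
python3 - <<'E'
from h import *
tool();im,L=headS();im,d,L=wrist();board(L);head(L)
E
```

```text
t 9.8 tcp [ 0.5592 -0.1303  0.2353] local [-0.0323 -0.1097] head 89.67 tilt [-0.      0.0006] F [ 0.6 -0.6 -0.2] w 0.0429 gf 0.0 q6 -0.24
head z 186 0.13515 0.13493
board 3965 ((-62.79751205444336, -0.9472923278808594), (72.16238403320312, 45.902587890625), 2.503572702407837) 0.0369
[[-0.0979, -0.0235, 0.035], [-0.0294, 0.0213, 0.0388]]
head z 2501 0.13595 0.13599
```

The foot is now about 2.9 mm clear. I'm going over the board's front part, with the heading square to the press.

Call:
apply_moves --steps '[0.74,-0.64,0,0,0,0,0.74,-0.64,0,0,0,0,0.74,-0.64,0,0,0,0,0.74,-0.64,0,0,0,0,0.74,-0.64,0,0,0,0]' --jaw 0.55

```text
clock: 10.4
tcp_pos: [0.4786, -0.0368, 0.233]
orientation: [[0.006, 1.0, -0.001], [1.0, -0.006, 0.0], [0.0, -0.001, -1.0]]
ft_force: [0.0, 0.8, 0.4]
width: 0.0661
gripper_force: 0.0
```

Call:
apply_moves --steps '[0,0,0,0,0,0.95,0,0,0,0,0,0.95,0,0,0,0,0,0.95,0,0,0,0,0,0.95,0,0,0,0,0,0.95]'

```text
clock: 10.9
tcp_pos: [0.4793, -0.0374, 0.2331]
orientation: [[0.624, 0.781, -0.001], [0.781, -0.624, 0.0], [-0.001, -0.001, -1.0]]
ft_force: [-0.1, -0.2, -0.2]
width: 0.066
gripper_force: 0.0
```

Call:
apply_moves --steps '[0,0,0,0,0,0.94,0,0,0,0,0,0.94,0,0,0,0,0,0.94,0,0,0,0,0,0.94,0,0,0,0,0,0.94]'

```text
clock: 11.4
tcp_pos: [0.4793, -0.0374, 0.233]
orientation: [[0.971, 0.238, -0.001], [0.238, -0.971, 0.0], [-0.001, -0.0, -1.0]]
ft_force: [0.0, 0.0, 0.1]
width: 0.0659
gripper_force: 0.0
```

```bash
python3 - <<'E'
from h import *
tool();im,d,L=wrist();board(L)
x,y,z=L[...,0],L[...,1],L[...,2]
m=(abs(z-.037)<.005)&(x>.002)&(x<.034)&(abs(y)<.04); print('rear',m.sum(),np.percentile(L[m],[1,99],axis=0).round(4).tolist() if m.sum() else '')
E
```

```text
t 11.4 tcp [ 0.4793 -0.0374  0.233 ] local [-0.0871 -0.0002] head 13.77 tilt [-0.0012 -0.0005] F [0.  0.  0.1] w 0.0659 gf 0.0 q6 1.23
board 4197 ((-62.57448196411133, -1.0546646118164062), (72.48441314697266, 44.99296188354492), 2.2869415283203125) 0.0369
[[-0.0979, -0.0229, 0.0352], [-0.029, 0.0213, 0.0385]]
rear 67 [[0.033, -0.0388, 0.0322], [0.034, 0.0377, 0.0365]]
```

Call:
apply_moves --steps '[0,0.07,1,0,0,-0.04,0,0,1,0,0,0,0,0,1,0,0,0,0,0,1,0,0,0,0,0,1,0,0,0]'

```text
clock: 11.95
tcp_pos: [0.4798, -0.0391, 0.1076]
orientation: [[0.968, 0.251, -0.0], [0.251, -0.968, 0.0], [-0.0, -0.0, -1.0]]
ft_force: [-0.1, 0.4, -1.4]
width: 0.0663
gripper_force: 0.0
```

Call:
apply_moves --steps '[0,0,1,0,0,0,0,0,0.8,0,0,0,0,0,0.6,0,0,0,0,0,0,0,0,0,0,0,0,0,0,0]'

```text
clock: 12.45
tcp_pos: [0.4803, -0.0392, 0.0489]
orientation: [[0.968, 0.25, -0.001], [0.25, -0.968, 0.0], [-0.001, -0.0, -1.0]]
ft_force: [-0.2, 0.0, 0.0]
width: 0.066
gripper_force: 0.0
```

Call:
apply_moves --steps '[0,0,0,0,0,0,0,0,0,0,0,0,0,0,0,0,0,0,0,0,0,0,0,0,0,0,0,0,0,0]' --jaw -1

```text
clock: 12.95
tcp_pos: [0.4813, -0.0392, 0.0505]
orientation: [[0.968, 0.25, 0.003], [0.25, -0.968, -0.0], [0.002, 0.001, -1.0]]
ft_force: [-1.0, 1.1, 5.4]
width: 0.0433
gripper_force: 60.9
```

```bash
python3 - <<'E'
from h import *
tool();im,d,L=wrist();board(L);cv2.imwrite('pics/w3.png',im[...,::-1])
E
```

```text
t 12.95 tcp [ 0.4813 -0.0392  0.0505] local [-0.0857 -0.0024] head 14.46 tilt [0.0024 0.001 ] F [-1.   1.1  5.4] w 0.0433 gf 60.936816930770874 q6 1.21
board 10369 ((-78.5533447265625, -2.8846359252929688), (42.17890548706055, 70.621337890625), 5.191467761993408) 0.0369
[[-0.0977, -0.0334, 0.035], [-0.0582, 0.0275, 0.0421]]
```

View pics/w3.png

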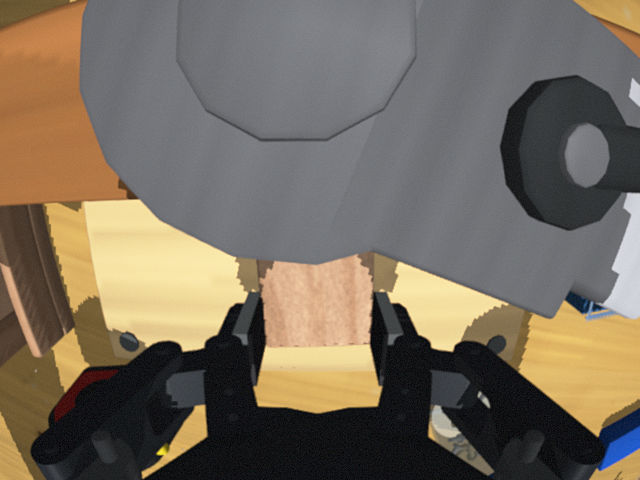

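The view shows the board (260–375, 255–345) gripped symmetrically and square between the pads. I'm sliding it towards the stop.

Call:
apply_moves --steps '[0.1,0,0,0,0,0.04,0.1,0,0,0,0,0,0.1,0,0,0,0,0,0.1,0,0,0,0,0,0.04,0,0,0,0,0]'

```text
clock: 13.5
tcp_pos: [0.4886, -0.0368, 0.0504]
orientation: [[0.97, 0.245, -0.005], [0.245, -0.97, -0.001], [-0.005, -0.001, -1.0]]
ft_force: [-9.4, -2.5, 15.4]
width: 0.0434
gripper_force: 61.8
```

```bash
python3 - <<'E'
from h import *
tool()
E
```

```text
t 13.5 tcp [ 0.4886 -0.0368  0.0504] local [-0.078  -0.0019] head 14.17 tilt [-0.0051 -0.0005] F [-9.4 -2.5 15.4] w 0.0434 gf 61.80604577064514 q6 1.23
```

Call:
apply_moves --steps '[0.04,0,0,0,0,0,0.04,0,0,0,0,0,0,0,0,0,0,0,0,0,0,0,0,0,0,0,0,0,0,0]'

```text
clock: 14.0
tcp_pos: [0.4906, -0.0363, 0.0504]
orientation: [[0.97, 0.245, -0.005], [0.245, -0.97, -0.001], [-0.005, -0.001, -1.0]]
ft_force: [-9.0, -1.6, 13.6]
width: 0.0432
gripper_force: 61.7
```

```bash
python3 - <<'E'
from h import *
tool()
E
```

```text
t 14.0 tcp [ 0.4906 -0.0363  0.0504] local [-0.076  -0.0019] head 14.16 tilt [-0.0047 -0.0005] F [-9.  -1.6 13.6] w 0.0432 gf 61.6839873790741 q6 1.23
```

Call:
apply_moves --steps '[0.04,0,-0.02,0,0,0,0.04,0,0,0,0,0,0.04,0,0,0,0,0,0,0,0,0,0,0,0,0,0,0,0,0]'

```text
clock: 14.5
tcp_pos: [0.4923, -0.036, 0.0504]
orientation: [[0.97, 0.245, -0.008], [0.245, -0.97, -0.001], [-0.008, -0.001, -1.0]]
ft_force: [-10.6, -5.3, 13.0]
width: 0.0432
gripper_force: 61.6
```

Call:
apply_moves --steps '[0.04,0,0,0,0,0,0.04,0,0,0,0,0,0,0,0,0,0,0,0,0,0,0,0,0,0,0,0,0,0,0]'

```text
clock: 15.0
tcp_pos: [0.4924, -0.0359, 0.0504]
orientation: [[0.969, 0.245, -0.012], [0.245, -0.969, -0.002], [-0.012, -0.001, -1.0]]
ft_force: [-14.6, -7.2, 17.5]
width: 0.0438
gripper_force: 61.9
```

```bash
python3 - <<'E'
from h import *
tool();im,d=ctrl.camera('scene');P=cloud('scene',d);P[...,:2]=(P[...,:2]-O)@R2
x,y,z=P[...,0],P[...,1],P[...,2]
m=(abs(z-.036)<.004)&(x>.0)&(x<.05)&(abs(y)<.06)
c=cv2.resize(im[260:320,290:390],None,fx=7,fy=7,interpolation=cv2.INTER_CUBIC);cv2.imwrite('pics/s3.png',c[...,::-1])
E
```

```text
t 15.0 tcp [ 0.4924 -0.0359  0.0504] local [-0.0741 -0.0019] head 14.2 tilt [-0.0118 -0.0011] F [-14.6  -7.2  17.5] w 0.0438 gf 61.91417455673218 q6 1.23
```

View pics/s3.png

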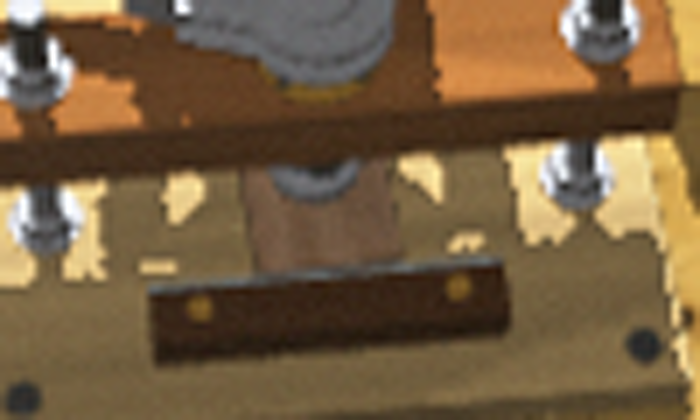

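The board's rear end is visibly flush along the stop's strip (250–400, 270), and the force confirms contact. I'm releasing, backing off, closing the jaws and seating it with a central push on the front end.

Call:
apply_moves --steps '[-0.1,0,0,0,0,0,0,0,0,0,0,0,0,0,0,0,0,0,0,0,0,0,0,0,0,0,0,0,0,0]' --jaw 0.5

```text
clock: 15.55
tcp_pos: [0.496, -0.0353, 0.0495]
orientation: [[0.97, 0.244, 0.0], [0.244, -0.97, -0.0], [0.0, 0.0, -1.0]]
ft_force: [-0.3, 0.4, -0.4]
width: 0.0639
gripper_force: 0.0
```

Call:
apply_moves --steps '[-0.4,0,0,0,0,0,-0.4,0,0,0,0,0,-0.4,0,0,0,0,0,-0.4,0,0,0,0,0,-0.2,0,0,0,0,0]'

```text
clock: 16.05
tcp_pos: [0.4503, -0.0466, 0.0495]
orientation: [[0.97, 0.243, -0.001], [0.243, -0.97, 0.0], [-0.001, -0.0, -1.0]]
ft_force: [0.0, -0.5, 0.2]
width: 0.064
gripper_force: 0.0
```

Call:
apply_moves --steps '[0,0,0,0,0,0,0,0,0,0,0,0,0,0,0,0,0,0,0,0,0,0,0,0,0,0,0,0,0,0]' --jaw -1

```text
clock: 16.55
tcp_pos: [0.4522, -0.0463, 0.0495]
orientation: [[0.97, 0.244, 0.0], [0.244, -0.97, -0.0], [0.0, 0.0, -1.0]]
ft_force: [0.1, 0.6, -0.4]
width: -0.0005
gripper_force: 0.0
```

```bash
python3 - <<'E'
from h import *
tool();im,d,L=wrist();board(L,-.1)
E
```

```text
t 16.55 tcp [ 0.4522 -0.0463  0.0495] local [-0.1156 -0.0022] head 14.12 tilt [0.0001 0.0001] F [ 0.1  0.6 -0.4] w -0.0005 gf 0.0 q6 1.2
board 21684 ((-55.44178009033203, -1.880462646484375), (64.09680938720703, 45.448001861572266), 1.8872348070144653) 0.0369
[[-0.0862, -0.0238, 0.0355], [-0.0246, 0.0201, 0.0384]]
```

```bash
cat >> h.py <<'E'
def edges(L,x0=-.095,x1=-.03):
    x,y,z=L[...,0],L[...,1],L[...,2]
    m=(abs(z-.037)<.004)&(x<x1)&(x>x0)&(abs(y+.002)<.035); q=L[m]
    xs=np.arange(x0,x1,.003);A=[]
    for a in xs:
        s=q[(q[:,0]>=a)&(q[:,0]<a+.003)]
        if len(s)>30: A.append([a+.0015,s[:,1].min(),s[:,1].max()])
    A=np.array(A); g=A[(A[:,2]-A[:,1])>.04]
    for k in(1,2):
        p=np.polyfit(g[:,0],g[:,k],1); r=g[:,k]-np.polyval(p,g[:,0]); ok=abs(r)<.0015; p=np.polyfit(g[ok,0],g[ok,k],1); print('side yaw',np.degrees(np.arctan(p[0])).round(2),'y@-.06',np.polyval(p,-.06).round(4),ok.sum())
    f=[]
    for b in np.arange(-.02,.018,.003):
        s=q[(q[:,1]>=b)&(q[:,1]<b+.003)]; 
        if len(s)>20: f.append([b+.0015,s[:,0].min()])
    f=np.array(f);p=np.polyfit(f[:,0],f[:,1],1);print('front yaw',-np.degrees(np.arctan(p[0])).round(2),'x',np.polyval(p,-.002).round(4))
E
python3 - <<'E'
from h import *
edges(np.load('w1.npy'),-.11)
im,d,L=wrist();edges(L)
for n in['scene','side']:
    im,d=ctrl.camera(n);P=cloud(n,d);P[...,:2]=(P[...,:2]-O)@R2
    x,y,z=P[...,0],P[...,1],P[...,2]
    if n=='scene':
        m=(abs(z-.037)<.003)&(x>.0)&(x<.036)&(abs(y)<.03);q=P[m]
        for b in np.arange(.004,.034,.005):
            s=q[(q[:,0]>=b)&(q[:,0]<b+.005)]
            if len(s): print(b.round(3),s[:,1].min().round(4),s[:,1].max().round(4))
E
```

```text
side yaw 5.29 y@-.06 -0.0231 4
side yaw 4.05 y@-.06 0.022 4
front yaw 3.12 x -0.0984
side yaw 1.69 y@-.06 -0.0245 19
side yaw 1.66 y@-.06 0.0205 20
front yaw 1.35 x -0.0872
0.004 -0.0213 0.0208
0.009 -0.0219 0.022
0.014 -0.0223 0.0216
0.019 -0.0207 0.0189
0.024 -0.0211 0.0224
0.029 -0.0218 0.022
```

The board is still about 1.6° askew, with its right rear corner touching. I'm pushing the front end with the closed jaws slightly left of centre to rotate it flush.

Call:
apply_moves --steps '[0.1,-0.3,0.1,0,0,0,0.2,0,0,0,0,0,0.2,0,0,0,0,0,0.1,0,0,0,0,0,0.06,0,0,0,0,0]'

```text
clock: 17.25
tcp_pos: [0.4667, -0.035, 0.0471]
orientation: [[0.97, 0.244, 0.0], [0.244, -0.97, -0.0], [0.0, 0.0, -1.0]]
ft_force: [0.6, 0.1, -0.3]
width: -0.0002
gripper_force: 0.0
```

Call:
apply_moves --steps '[0.04,0,0,0,0,0,0.04,0,0,0,0,0,0.04,0,0,0,0,0,0,0,0,0,0,0,0,0,0,0,0,0]'

```text
clock: 17.75
tcp_pos: [0.4677, -0.0344, 0.0469]
orientation: [[0.97, 0.244, -0.003], [0.244, -0.97, -0.0], [-0.003, -0.001, -1.0]]
ft_force: [-5.7, -2.0, 4.6]
width: -0.0002
gripper_force: 2.7
```

Call:
apply_moves --steps '[0.04,0,0,0,0,0,0.04,0,0,0,0,0,0,0,0,0,0,0,0,0,0,0,0,0,0,0,0,0,0,0]'

```text
clock: 18.25
tcp_pos: [0.4678, -0.0341, 0.0468]
orientation: [[0.97, 0.244, -0.007], [0.244, -0.97, -0.0], [-0.007, -0.001, -1.0]]
ft_force: [-8.8, -3.6, 6.8]
width: 0.0002
gripper_force: 4.6
```

```bash
python3 - <<'E'
from h import *
tool();im,d,L=wrist();edges(L,-.08)
E
```

```text
t 18.25 tcp [ 0.4678 -0.0341  0.0468] local [-0.0975  0.0058] head 14.14 tilt [-0.0066 -0.0014] F [-8.8 -3.6  6.8] w 0.0002 gf 4.630215223878622 q6 1.23
side yaw 1.01 y@-.06 -0.0242 17
side yaw 0.95 y@-.06 0.0208 17
front yaw 0.01 x -0.08
```

Call:
apply_moves --steps '[0.06,0,0,0,0,0,0.06,0,0,0,0,0,0.06,0,0,0,0,0,0,0,0,0,0,0,0,0,0,0,0,0]'

```text
clock: 18.8
tcp_pos: [0.468, -0.0335, 0.0464]
orientation: [[0.969, 0.245, -0.016], [0.245, -0.969, -0.001], [-0.016, -0.003, -1.0]]
ft_force: [-17.2, -7.3, 13.4]
width: -0.0002
gripper_force: 9.4
```

```bash
cat >> h.py <<'E'
def beam(L):
    x,y,z=L[...,0],L[...,1],L[...,2]
    q=L[(abs(z-.104)<.003)&(abs(x)<.03)&(abs(y)<.1)]; f=[]
    for b in np.arange(-.1,.1,.004):
        s=q[(q[:,1]>=b)&(q[:,1]<b+.004)]
        if len(s)>20: f.append([b+.002,s[:,0].min()])
    f=np.array(f);f=f[abs(f[:,1]-np.median(f[:,1]))<.003];p=np.polyfit(f[:,0],f[:,1],1);print('beam front yaw',-np.degrees(np.arctan(p[0])).round(2),'x',p[1].round(4),len(f))
    q=L[(abs(z-.018)<.004)&(x<-.11)&(x>-.14)&(abs(y)<.1)]; f=[]
    for b in np.arange(-.1,.1,.004):
        s=q[(q[:,1]>=b)&(q[:,1]<b+.004)]
        if len(s)>10: f.append([b+.002,s[:,0].min()])
    if len(f)>5:
        f=np.array(f);f=f[abs(f[:,1]-np.median(f[:,1]))<.003];p=np.polyfit(f[:,0],f[:,1],1);print('base front yaw',-np.degrees(np.arctan(p[0])).round(2),'x',p[1].round(4),len(f))
E
python3 - <<'E'
from h import *
tool();im,d,L=wrist();edges(L,-.08);beam(L)
E
```

```text
t 18.8 tcp [ 0.468  -0.0335  0.0464] local [-0.0971  0.0063] head 14.19 tilt [-0.0157 -0.0029] F [-17.2  -7.3  13.4] w -0.0002 gf 9.363449737429619 q6 1.23
side yaw 1.03 y@-.06 -0.024 15
side yaw 0.82 y@-.06 0.021 16
front yaw 0.06 x -0.0799
beam front yaw -0.05 x -0.0237 16
base front yaw -0.4 x -0.125 21
```

Call:
apply_moves --steps '[-0.2,0,0,0,0,0,-0.5,0,0,0,0,0,-0.5,0,-0.5,0,0,0,0,0,-0.6,0,0,0,0,0,-0.4,0,0,0]'

```text
clock: 19.35
tcp_pos: [0.447, -0.0403, 0.0856]
orientation: [[0.97, 0.243, 0.003], [0.243, -0.97, -0.0], [0.003, 0.001, -1.0]]
ft_force: [-0.2, 0.2, -0.0]
width: 0.0001
gripper_force: 0.0
```

Call:
apply_moves --steps '[0,0,-0.5,0,0,0,0,0,0,0,0,0,0,0,0,0,0,0,0,0,0,0,0,0,0,0,0,0,0,0]'

```text
clock: 19.85
tcp_pos: [0.446, -0.04, 0.0964]
orientation: [[0.97, 0.244, -0.001], [0.244, -0.97, 0.0], [-0.001, -0.0, -1.0]]
ft_force: [0.3, -0.8, 0.2]
width: 0.0001
gripper_force: 0.0
```

```bash
python3 - <<'E'
from h import *
tool();im,d,L=wrist();edges(L,-.095);beam(L);np.save('w4.npy',L);np.save('w4i.npy',im);cv2.imwrite('pics/w4.png',im[...,::-1])
E
```

```text
t 19.85 tcp [ 0.446  -0.04    0.0964] local [-0.1201  0.0054] head 14.11 tilt [-0.001  -0.0003] F [ 0.3 -0.8  0.2] w 0.0001 gf 0.0 q6 1.21
side yaw 0.54 y@-.06 -0.0243 20
side yaw 1.31 y@-.06 0.0203 20
front yaw 1.05 x -0.0871
beam front yaw -0.02 x -0.0239 31
base front yaw 0.01 x -0.1263 41
```

View pics/w4.png

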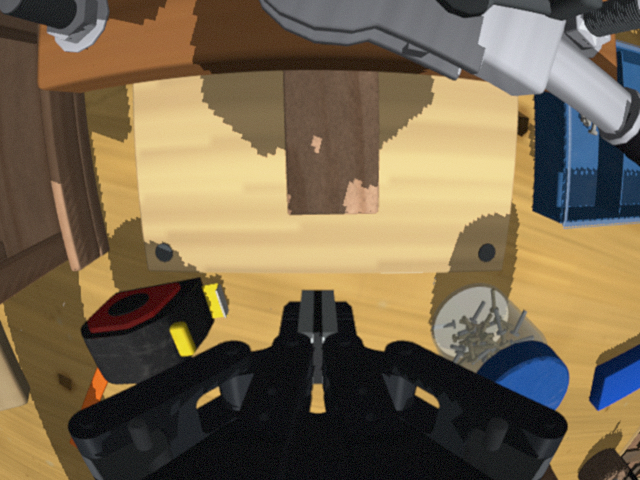

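The board's front end (288–379, 213) is still about 0.9° askew, while the beam and base edges in the same view read 0°. I'm straddling it, gripping the sides, and turning it about 1.5° clockwise.

Call:
apply_moves --steps '[0,0.31,0,0,0,0,0,0,0.5,0,0,0,0,0,0.5,0,0,0,0,0,0.5,0,0,0,0,0,0.38,0,0,0]' --jaw 0.5

```text
clock: 20.4
tcp_pos: [0.4481, -0.048, 0.0492]
orientation: [[0.97, 0.244, -0.001], [0.244, -0.97, -0.0], [-0.001, -0.0, -1.0]]
ft_force: [0.0, 0.3, -0.2]
width: 0.0642
gripper_force: 0.0
```

Call:
apply_moves --steps '[0.5,0,0,0,0,0,0.5,0,0,0,0,0,0.5,0,0,0,0,0,0.18,0,0,0,0,0,0,0,0,0,0,0]'

```text
clock: 20.9
tcp_pos: [0.4903, -0.0371, 0.0504]
orientation: [[0.97, 0.244, 0.002], [0.244, -0.97, -0.0], [0.001, 0.001, -1.0]]
ft_force: [-0.4, -0.8, 0.1]
width: 0.0637
gripper_force: 0.0
```

Call:
apply_moves --steps '[0,0,0,0,0,0,0,0,0,0,0,0,0,0,0,0,0,0,0,0,0,0,0,0,0,0,0,0,0,0]' --jaw -1

```text
clock: 21.4
tcp_pos: [0.4885, -0.0373, 0.0505]
orientation: [[0.97, 0.244, -0.0], [0.244, -0.97, 0.0], [-0.0, -0.0, -1.0]]
ft_force: [-0.4, 1.5, 5.5]
width: 0.043
gripper_force: 61.5
```

Call:
apply_moves --steps '[-0.1,0,-0.03,0,0,0,0,0,0,0,0,0.1,0,0,0,0,0,0.1,0,0,0,0,0,0,0,0,0,0,0,0]'

```text
clock: 21.9
tcp_pos: [0.4864, -0.038, 0.0507]
orientation: [[0.976, 0.216, -0.0], [0.216, -0.976, -0.0], [-0.0, 0.0, -1.0]]
ft_force: [0.3, -0.3, -0.8]
width: 0.0429
gripper_force: 60.9
```

```bash
python3 - <<'E'
from h import *
tool();im,d,L=wrist();edges(L,-.068)
E
```

```text
t 21.9 tcp [ 0.4864 -0.038   0.0507] local [-0.0804 -0.0025] head 12.5 tilt [-0.0002  0.0001] F [ 0.3 -0.3 -0.8] w 0.0429 gf 60.88122010231018 q6 1.25Traceback (most recent call last):
  File "<stdin>", line 2, in <module>
  File "h.py", line 40, in edges
    A=np.array(A); g=A[(A[:,2]-A[:,1])>.04]
                        ~^^^^^
IndexError: too many indices for array: array is 1-dimensional, but 2 were indexed
```

Call:
apply_moves --steps '[0,0,0,0,0,0,0,0,0,0,0,0,0,0,0,0,0,-0.2,-0.3,0,0,0,0,0,-0.3,0,0,0,0,0]' --jaw 0.5

```text
clock: 22.45
tcp_pos: [0.4712, -0.0417, 0.0507]
orientation: [[0.97, 0.244, -0.0], [0.244, -0.97, -0.0], [-0.0, -0.0, -1.0]]
ft_force: [0.0, 0.3, -0.1]
width: 0.0639
gripper_force: 0.0
```

Call:
apply_moves --steps '[-0.5,0,0,0,0,0,-0.4,0,0,0,0,0,0,0,0,0,0,0,0,0,0,0,0,0,0,0,0,0,0,0]' --jaw -1

```text
clock: 22.95
tcp_pos: [0.4507, -0.0472, 0.051]
orientation: [[0.97, 0.244, 0.001], [0.244, -0.97, -0.0], [0.001, 0.0, -1.0]]
ft_force: [0.6, 0.2, -0.2]
width: -0.0003
gripper_force: 0.0
```

```bash
python3 - <<'E'
from h import *
tool();im,d,L=wrist();edges(L,-.095);beam(L)
E
```

```text
t 22.95 tcp [ 0.4507 -0.0472  0.051 ] local [-0.1173 -0.0027] head 14.1 tilt [0.001  0.0005] F [ 0.6  0.2 -0.2] w -0.0003 gf 0.0 q6 1.2
side yaw -0.39 y@-.06 -0.0255 20
side yaw -0.19 y@-.06 0.0194 20
front yaw -1.19 x -0.0892
beam front yaw -0.04 x -0.0242 28
base front yaw -0.02 x -0.1264 35
```

Now it is nearly square, about -0.3°. I'm pushing it home centrally.

Call:
apply_moves --steps '[0.2,0,0.1,0,0,0,0.2,0,0,0,0,0,0.2,0,0,0,0,0,0.1,0,0,0,0,0,0.06,0,0,0,0,0]'

```text
clock: 23.5
tcp_pos: [0.4687, -0.0424, 0.0482]
orientation: [[0.97, 0.244, -0.001], [0.244, -0.97, -0.0], [-0.001, -0.0, -1.0]]
ft_force: [0.1, -0.1, 0.8]
width: -0.0002
gripper_force: 0.4
```

Call:
apply_moves --steps '[0.05,0,0,0,0,0,0.05,0,0,0,0,0,0.05,0,0,0,0,0,0.05,0,0,0,0,0,0.05,0,0,0,0,0]'

```text
clock: 24.0
tcp_pos: [0.4703, -0.0417, 0.048]
orientation: [[0.969, 0.245, -0.01], [0.245, -0.97, -0.001], [-0.01, -0.001, -1.0]]
ft_force: [-12.2, -7.4, 10.0]
width: 0.0
gripper_force: 6.6
```

Call:
apply_moves --steps '[0.05,0,0,0,0,0,0.05,0,0,0,0,0,0.05,0,0,0,0,0,0,0,0,0,0,0,0,0,0,0,0,0]'

```text
clock: 24.5
tcp_pos: [0.4704, -0.0414, 0.0478]
orientation: [[0.969, 0.246, -0.017], [0.246, -0.969, -0.002], [-0.017, -0.002, -1.0]]
ft_force: [-17.5, -10.3, 14.9]
width: -0.0001
gripper_force: 9.9
```

Call:
apply_moves --steps '[-0.4,0,0,0,0,0,-0.4,0,0,0,0,0,-0.4,0,0,0,0,0,0,0,0,0,0,0,0,0,0,0,0,0]'

```text
clock: 25.0
tcp_pos: [0.4495, -0.0474, 0.0484]
orientation: [[0.97, 0.244, 0.001], [0.244, -0.97, -0.0], [0.001, 0.0, -1.0]]
ft_force: [0.4, -0.1, 0.7]
width: 0.0005
gripper_force: 0.0
```

```bash
python3 - <<'E'
from h import *
tool();im,d,L=wrist();edges(L,-.095);beam(L)
E
```

```text
t 25.0 tcp [ 0.4495 -0.0474  0.0484] local [-0.1185 -0.0026] head 14.1 tilt [0.0011 0.0004] F [ 0.4 -0.1  0.7] w 0.0005 gf 0.0 q6 1.19
side yaw -0.63 y@-.06 -0.0253 20
side yaw -0.12 y@-.06 0.0196 20
front yaw 0.04 x -0.087
beam front yaw 0.06 x -0.0242 28
base front yaw 0.02 x -0.1261 35
```

The board is flush: front yaw 0.0°, with the reference edges at 0°. I'm rising and locating the lever tab.

Call:
apply_moves --steps '[0,0,-1,0,0,0,0,0,-1,0,0,0,0,0,-1,0,0,0,0,0,-1,0,0,0,0,0,-1,0,0,0]'

```text
clock: 25.55
tcp_pos: [0.4496, -0.0472, 0.1745]
orientation: [[0.97, 0.244, 0.001], [0.244, -0.97, -0.0], [0.001, 0.0, -1.0]]
ft_force: [1.0, -1.1, -0.3]
width: 0.0001
gripper_force: 0.0
```

Call:
apply_moves --steps '[0,0.3,-1,0,0,0,0.5,0.4,-0.5,0,0,0,0,0,0,0,0,0,0,0,0,0,0,0,0,0,0,0,0,0]'

```text
clock: 26.05
tcp_pos: [0.4644, -0.0608, 0.2096]
orientation: [[0.97, 0.244, -0.003], [0.244, -0.97, 0.0], [-0.003, -0.001, -1.0]]
ft_force: [0.3, -0.5, -0.1]
width: -0.0003
gripper_force: 0.0
```

```bash
cat >> h.py <<'E'
def tab(L,zh=.144,rows=300):
    L=L[:rows].reshape(-1,3);r=np.hypot(L[:,0],L[:,1]);q=L[(r<.075)&(r>.025)&(L[:,2]>zh)&(L[:,2]<.17)]
    if len(q)<4: print('tab none',len(q));return
    print('tab',len(q),np.median(q,axis=0).round(4),'z98',np.percentile(q[:,2],98).round(4),'ang',np.degrees(np.arctan2(-np.median(q[:,1]),-np.median(q[:,0]))).round(1))
def grip(im,L,rows=300):
    I=im[:rows].reshape(-1,3).astype(int);L=L[:rows].reshape(-1,3);r=np.hypot(L[:,0],L[:,1])
    q=L[(abs(L[:,2]-.127)<.012)&(r>.09)&(r<.165)&(I.sum(1)<150)&(L[:,1]<.1)]
    if len(q)<20: print('grip none');return
    a=np.degrees(np.arctan2(-q[:,1],-q[:,0])); print('grip',len(q),'angle',np.median(a).round(1),np.percentile(a,[5,95]).round(1),'topz',np.percentile(q[:,2],95).round(4))
E
python3 - <<'E'
from h import *
tool();im,d,L=wrist();tab(L);grip(im,L);head(L);edges(L,-.1);beam(L);cv2.imwrite('pics/w5.png',im[...,::-1])
E
```

```text
t 26.05 tcp [ 0.4644 -0.0608  0.2096] local [-0.1073 -0.0193] head 14.12 tilt [-0.0028 -0.0012] F [ 0.3 -0.5 -0.1] w -0.0003 gf 0.0 q6 1.17
tab 268 [-0.0113 -0.0502  0.1522] z98 0.1538 ang 77.3
grip 3356 angle 67.9 [64.4 71.7] topz 0.1368
head z 3323 0.13598 0.13602
side yaw -0.0 y@-.06 -0.0246 20
side yaw -0.41 y@-.06 0.0195 20
front yaw 1.37 x -0.086
beam front yaw 0.33 x -0.0232 28
base front yaw -0.35 x -0.1263 42
```

View pics/w5.png

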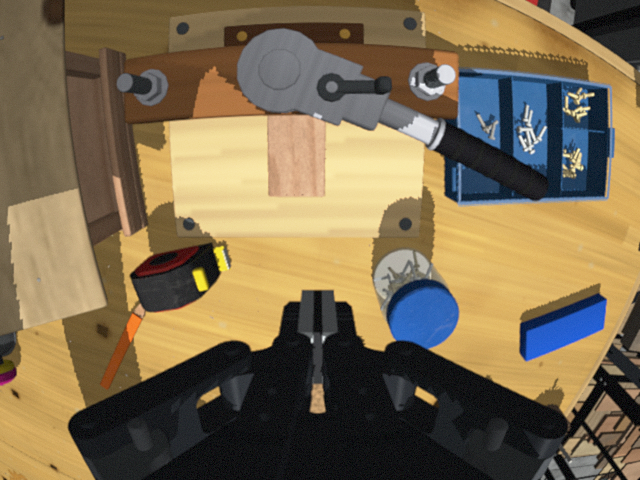

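The tab is at local (-11,-50) mm with its top at 153 mm, and the handle is at about 67.5°. I'm placing the closed fingertips on the tab's outer side and sweeping clockwise to flip it.

Call:
apply_moves --steps '[0.97,0.33,0,0,0,0,0.97,0.33,0,0,0,0,0.97,0.33,0,0,0,0,0.97,0.33,0,0,0,0,0.97,0.33,0,0,0,0]'

```text
clock: 26.6
tcp_pos: [0.5934, -0.0714, 0.2096]
orientation: [[0.97, 0.244, -0.002], [0.244, -0.97, 0.0], [-0.002, -0.001, -1.0]]
ft_force: [0.5, 0.2, 1.5]
width: -0.0
gripper_force: 0.0
```

Call:
apply_moves --steps '[0,0,0,0,0,0.94,0,0,0,0,0,0.94,0,0,0,0,0,0.94,0,0,0,0,0,0,0,0,0,0,0,0]'

```text
clock: 27.1
tcp_pos: [0.5927, -0.0715, 0.2101]
orientation: [[0.99, -0.144, -0.001], [-0.144, -0.99, 0.0], [-0.001, 0.0, -1.0]]
ft_force: [0.2, -0.4, 0.5]
width: -0.0
gripper_force: 0.0
```

Call:
apply_moves --steps '[0,0,0.6,0,0,0,0,0,0.6,0,0,0,0,0,0.4,0,0,0,0,0,0,0,0,0,0,0,0,0,0,0]'

```text
clock: 27.6
tcp_pos: [0.5933, -0.0717, 0.171]
orientation: [[0.989, -0.146, 0.0], [-0.146, -0.989, -0.0], [0.0, 0.0, -1.0]]
ft_force: [-0.5, 0.6, 0.4]
width: -0.0002
gripper_force: 0.0
```

Call:
apply_moves --steps '[-0.2,0,0,0,0,0,-0.2,0,0,0,0,0,-0.2,0,0,0,0,0,-0.2,0,0,0,0,0,-0.2,0,0,0,0,0]'

```text
clock: 28.1
tcp_pos: [0.568, -0.068, 0.1711]
orientation: [[0.989, -0.147, 0.0], [-0.147, -0.989, -0.0], [0.0, 0.0, -1.0]]
ft_force: [0.9, -1.0, 1.1]
width: 0.0
gripper_force: 0.2
```

```bash
python3 - <<'E'
from h import *
s=tool();p=(s['tcp_pos'][:2]-O)@R2;print('t',p@[.924,-.383],'u',p@[-.383,-.924])
E
```

```text
t 28.1 tcp [ 0.568  -0.068   0.1711] local [-0.0086 -0.0515] head -8.46 tilt [0.0005 0.    ] F [ 0.9 -1.   1.1] w 0.0 gf 0.20558520988288365 q6 1.58
t 0.011776684042783796 u 0.05085349366966438
```

Call:
apply_moves --steps '[-0.2,0,0,0,0,0,-0.1,0,0,0,0,0,0,0,0,0,0,0,0.3,0,0,0,0,0,0.3,0,-0.4,0,0,0]'

```text
clock: 28.6
tcp_pos: [0.5757, -0.0691, 0.1797]
orientation: [[0.989, -0.147, -0.003], [-0.147, -0.989, 0.0], [-0.003, 0.0, -1.0]]
ft_force: [0.7, 0.7, -0.3]
width: -0.0001
gripper_force: 0.0
```

Call:
apply_moves --steps '[0,0,-1,0,0,0,-0.8,0,-0.6,0,0,0,-1,0,0,0,0,0,-1,0,0,0,0,0,-1,0,0,0,0,0]'

```text
clock: 29.1
tcp_pos: [0.4818, -0.0551, 0.2209]
orientation: [[0.989, -0.147, 0.001], [-0.147, -0.989, -0.0], [0.001, 0.0, -1.0]]
ft_force: [0.5, -0.4, 0.1]
width: 0.0002
gripper_force: 0.0
```

```bash
python3 - <<'E'
from h import *
tool();im,d,L=wrist();tab(L);grip(im,L);head(L);cv2.imwrite('pics/w6.png',im[...,::-1])
E
```

```text
t 29.1 tcp [ 0.4818 -0.0551  0.2209] local [-0.089 -0.018] head -8.45 tilt [0.0008 0.    ] F [ 0.5 -0.4  0.1] w 0.0002 gf 0.0 q6 1.58
tab 206 [-0.0325 -0.0412  0.1523] z98 0.154 ang 51.7
grip 3359 angle 62.9 [59.2 66.4] topz 0.1368
head z 2819 0.13595 0.13602
```

The lever has flipped: the tab is now at 51.7°, 11° clockwise of the handle at 62.9°, so it is set to tighten. I'm going back to cage the grip.

Call:
apply_moves --steps '[0,0,0,0,0,-0.97,0,0,0,0,0,-0.97,0,0,0,0,0,-0.97,0,0,0,0,0,-0.97,0,0,0,0,0,-0.97]' --jaw 0

```text
clock: 29.65
tcp_pos: [0.4828, -0.0553, 0.2209]
orientation: [[0.86, 0.51, 0.001], [0.51, -0.86, -0.0], [0.001, 0.0, -1.0]]
ft_force: [0.4, -0.0, 0.3]
width: 0.0424
gripper_force: 0.0
```

Call:
apply_moves --steps '[0,0,0,0,0,-0.97,0,0,0,0,0,-0.97,0,0,0,0,0,-0.97,0,0,0,0,0,-0.97,0,0,0,0,0,-0.97]'

```text
clock: 30.15
tcp_pos: [0.4828, -0.0553, 0.2209]
orientation: [[0.351, 0.936, 0.001], [0.936, -0.351, -0.0], [0.0, 0.001, -1.0]]
ft_force: [-0.8, 0.8, 0.1]
width: 0.0426
gripper_force: 0.0
```

Call:
apply_moves --steps '[0,0,0,0,0,-0.96,-0.78,0.94,0,0,0,0,-0.78,0.94,0,0,0,0,-0.78,0.94,0,0,0,0,0,0,0,0,0,0]'

```text
clock: 30.65
tcp_pos: [0.5401, -0.1309, 0.2205]
orientation: [[0.23, 0.973, 0.002], [0.973, -0.23, -0.001], [-0.001, 0.003, -1.0]]
ft_force: [0.0, 0.6, -0.4]
width: 0.0427
gripper_force: 0.0
```

```bash
python3 - <<'E'
from h import *
s=tool();p=(s['tcp_pos'][:2]-O)@R2;print(np.degrees(np.arctan2(-p[1],-p[0])),np.hypot(*p));im,d,L=wrist();tab(L);grip(im,L)
E
```

```text
t 30.65 tcp [ 0.5401 -0.1309  0.2205] local [-0.051  -0.1056] head 76.7 tilt [-0.0009  0.0026] F [ 0.   0.6 -0.4] w 0.0427 gf 0.0 q6 -0.03
64.25390476582655 0.11729274473362966
tab 207 [-0.0325 -0.0412  0.1523] z98 0.1538 ang 51.7
grip 2356 angle 62.9 [59.  66.7] topz 0.1367
```

Call:
apply_moves --steps '[0,-0.1,0.9,0,0,0,0,0,0.9,0,0,0,0,0,0.9,0,0,0,0,0,0.7,0,0,0,0,0,0,0,0,0]'

```text
clock: 31.2
tcp_pos: [0.5328, -0.1264, 0.1335]
orientation: [[0.227, 0.974, -0.006], [0.974, -0.227, 0.002], [0.0, -0.006, -1.0]]
ft_force: [-0.1, -0.5, -0.4]
width: 0.0429
gripper_force: 0.0
```

Call:
apply_moves --steps '[0,0,0,0,0,0,0,0,0,0,0,0,0,0,0,0,0,0,0.04,-0.64,0,0,0,1,0.04,-0.64,0,0,0,1]' --jaw -0.45

```text
clock: 31.7
tcp_pos: [0.506, -0.1166, 0.1369]
orientation: [[0.493, 0.87, 0.004], [0.87, -0.493, -0.001], [0.001, 0.004, -1.0]]
ft_force: [2.9, 1.0, -2.0]
width: 0.0235
gripper_force: 1.4
```

Call:
apply_moves --steps '[0.04,-0.64,0.02,0,0,1,0.04,-0.64,0.02,0,0,1,0.04,-0.64,0.02,0,0,1,0.04,-0.64,0.02,0,0,1,0.04,-0.64,0.02,0,0,1]'

```text
clock: 32.2
tcp_pos: [0.4543, -0.0576, 0.1349]
orientation: [[0.937, 0.35, 0.005], [0.35, -0.937, -0.002], [0.004, 0.004, -1.0]]
ft_force: [3.4, -1.1, 0.1]
width: 0.0237
gripper_force: 1.4
```

Call:
apply_moves --steps '[0.04,-0.64,0,0,0,1,0.04,-0.64,0,0,0,1,0.04,-0.64,0,0,0,1,0.04,-0.64,0,0,0,1,0,0,0,0,0,0]'

```text
clock: 32.7
tcp_pos: [0.4478, 0.0067, 0.1341]
orientation: [[0.982, -0.191, 0.002], [-0.191, -0.982, -0.0], [0.002, -0.0, -1.0]]
ft_force: [-0.1, -0.8, 0.5]
width: 0.0237
gripper_force: 0.4
```

```bash
python3 - <<'E'
from h import *
s=tool();p=(s['tcp_pos'][:2]-O)@R2;print(np.degrees(np.arctan2(-p[1],-p[0])),np.hypot(*p));im,d,L=wrist();head(L);headS()
E
```

```text
t 32.7 tcp [0.4478 0.0067 0.1341] local [-0.107   0.0503] head -11.03 tilt [ 0.0019 -0.0002] F [-0.1 -0.8  0.5] w 0.0237 gf 0.4014537949115038 q6 1.75
-25.19112424543543 0.11821682788113423
head z 4055 0.13322 0.13325
head z 187 0.13254 0.13225
```

Call:
apply_moves --steps '[0.05,0.64,0,0,0,-1,0.05,0.64,0,0,0,-1,0.05,0.64,0,0,0,-1,0.05,0.64,0,0,0,-1,0.05,0.64,0,0,0,-1]'

```text
clock: 33.3
tcp_pos: [0.4594, -0.0729, 0.1335]
orientation: [[0.873, 0.488, -0.001], [0.488, -0.873, 0.0], [-0.0, -0.001, -1.0]]
ft_force: [0.6, 0.7, 1.4]
width: 0.0234
gripper_force: 0.4
```

Call:
apply_moves --steps '[0.05,0.64,0,0,0,-1,0.05,0.64,0,0,0,-1,0.05,0.64,0,0,0,-1,0.05,0.64,0,0,0,-1,0.05,0.64,0,0,0,-1]'

```text
clock: 33.8
tcp_pos: [0.5192, -0.1245, 0.1333]
orientation: [[0.355, 0.935, -0.001], [0.935, -0.355, 0.0], [-0.0, -0.001, -1.0]]
ft_force: [-1.1, -0.1, 0.4]
width: 0.0231
gripper_force: 0.3
```

Call:
apply_moves --steps '[0.05,0.64,0,0,0,-1,0.05,0.64,0,0,0,-1,0.04,-0.64,0,0,0,1,0.04,-0.64,0,0,0,1,0.04,-0.64,0.02,0,0,1]'

```text
clock: 34.3
tcp_pos: [0.5049, -0.1173, 0.133]
orientation: [[0.492, 0.871, 0.001], [0.871, -0.492, -0.0], [0.0, 0.001, -1.0]]
ft_force: [1.6, -0.2, -0.2]
width: 0.0233
gripper_force: 0.8
```

Call:
apply_moves --steps '[0.04,-0.64,0.02,0,0,1,0.04,-0.64,0.02,0,0,1,0.04,-0.64,0.02,0,0,1,0.04,-0.64,0.02,0,0,1,0.04,-0.64,0.02,0,0,1]'

```text
clock: 34.8
tcp_pos: [0.4539, -0.0584, 0.1312]
orientation: [[0.936, 0.352, 0.004], [0.352, -0.936, -0.002], [0.003, 0.003, -1.0]]
ft_force: [2.3, -2.5, 1.9]
width: 0.0233
gripper_force: 1.5
```

Call:
apply_moves --steps '[0.04,-0.64,0,0,0,1,0.04,-0.64,0,0,0,1,0.04,-0.64,0,0,0,1,0.04,-0.64,0,0,0,1,0,0,0,0,0,0]'

```text
clock: 35.3
tcp_pos: [0.4475, 0.006, 0.1305]
orientation: [[0.982, -0.19, 0.0], [-0.19, -0.982, -0.0], [0.0, 0.0, -1.0]]
ft_force: [-0.5, -0.9, 1.4]
width: 0.0233
gripper_force: 0.7
```

```bash
python3 - <<'E'
from h import *
s=tool();p=(s['tcp_pos'][:2]-O)@R2;print(np.degrees(np.arctan2(-p[1],-p[0])),np.hypot(*p));im,d,L=wrist();head(L);headS()
E
```

```text
t 35.3 tcp [0.4475 0.006  0.1305] local [-0.1074  0.0496] head -10.97 tilt [0.0003 0.0003] F [-0.5 -0.9  1.4] w 0.0233 gf 0.6800592318177223 q6 1.75
-24.799351159399844 0.11834355635451606
head z 3947 0.13072 0.13077
head z 181 0.13023 0.1301
```

Call:
apply_moves --steps '[0.05,0.64,0,0,0,-1,0.05,0.64,0,0,0,-1,0.05,0.64,0,0,0,-1,0.05,0.64,0,0,0,-1,0.05,0.64,0,0,0,-1]'

```text
clock: 35.9
tcp_pos: [0.4595, -0.0732, 0.1303]
orientation: [[0.872, 0.489, -0.001], [0.489, -0.872, 0.001], [-0.001, -0.001, -1.0]]
ft_force: [-0.7, 1.1, 0.5]
width: 0.0236
gripper_force: 0.4
```

Call:
apply_moves --steps '[0.05,0.64,0,0,0,-1,0.05,0.64,0,0,0,-1,0.05,0.64,0,0,0,-1,0.05,0.64,0,0,0,-1,0.05,0.64,0,0,0,-1]'

```text
clock: 36.4
tcp_pos: [0.5193, -0.1247, 0.1301]
orientation: [[0.354, 0.935, -0.001], [0.935, -0.354, 0.0], [-0.0, -0.002, -1.0]]
ft_force: [-1.1, 0.3, -0.3]
width: 0.0235
gripper_force: 0.4
```

Call:
apply_moves --steps '[0.05,0.64,0,0,0,-1,0.05,0.64,0,0,0,-1,0.04,-0.64,0,0,0,1,0.04,-0.64,0,0,0,1,0.04,-0.64,0.02,0,0,1]'

```text
clock: 36.9
tcp_pos: [0.5053, -0.1177, 0.13]
orientation: [[0.491, 0.871, 0.002], [0.871, -0.491, -0.0], [0.001, 0.002, -1.0]]
ft_force: [3.3, -0.3, 2.4]
width: 0.023
gripper_force: 1.5
```

Call:
apply_moves --steps '[0.04,-0.64,0.02,0,0,1,0.04,-0.64,0.02,0,0,1,0.04,-0.64,0.02,0,0,1,0.04,-0.64,0.02,0,0,1,0.04,-0.64,0,0,0,1]'

```text
clock: 37.4
tcp_pos: [0.4542, -0.0587, 0.1285]
orientation: [[0.936, 0.352, 0.004], [0.352, -0.936, -0.002], [0.003, 0.003, -1.0]]
ft_force: [3.1, -2.5, 0.8]
width: 0.0239
gripper_force: 1.9
```

Call:
apply_moves --steps '[0.04,-0.64,0,0,0,1,0.04,-0.64,0,0,0,1,0.04,-0.64,0,0,0,1,0,0,0,0,0,0,0,0,0,0,0,0]'

```text
clock: 37.9
tcp_pos: [0.4458, -0.011, 0.1279]
orientation: [[0.999, -0.051, 0.0], [-0.051, -0.999, -0.001], [0.0, 0.001, -1.0]]
ft_force: [-0.1, -1.6, -0.7]
width: 0.0239
gripper_force: 0.9
```

```bash
python3 - <<'E'
from h import *
s=tool();im,d,L=wrist();head(L);headS()
E
```

```text
t 37.9 tcp [ 0.4458 -0.011   0.1279] local [-0.1132  0.0336] head -2.9 tilt [0.0002 0.0005] F [-0.1 -1.6 -0.7] w 0.0239 gf 0.9189696237444878 q6 1.57
head z 4002 0.12861 0.12866
head z 186 0.12757 0.12774
```

The head is 1.3 mm lower than at the start, so the squeeze is about 4.3 mm. I'm releasing, lifting off and verifying.

Call:
apply_moves --steps '[0,0.06,0,0,0,0,0,0,0,0,0,0,0,0,0,0,0,0,0,0,-0.6,0,0,0,0,0,-1,0,0,0]' --jaw 0

```text
clock: 38.5
tcp_pos: [0.4442, -0.0116, 0.1668]
orientation: [[0.998, -0.055, -0.005], [-0.055, -0.998, 0.001], [-0.005, -0.0, -1.0]]
ft_force: [0.1, -0.1, -0.2]
width: 0.0424
gripper_force: 0.0
```

Call:
apply_moves --steps '[0,0,-1,0,0,0,0,0,-1,0,0,0,0,0,-1,0,0,0,0,0,0,0,0,0,0,0,0,0,0,0]'

```text
clock: 39.0
tcp_pos: [0.4454, -0.0115, 0.2427]
orientation: [[0.998, -0.055, 0.0], [-0.055, -0.998, 0.0], [0.0, -0.0, -1.0]]
ft_force: [0.4, -0.2, -0.7]
width: 0.043
gripper_force: 0.0
```

```bash
python3 - <<'E'
from h import *
tool();im,d,L=wrist();head(L);tab(L);grip(im,L);edges(L,-.1);beam(L);cv2.imwrite('pics/w7.png',im[...,::-1])
E
```

```text
t 39.0 tcp [ 0.4454 -0.0115  0.2427] local [-0.1137  0.0332] head -3.16 tilt [ 0.0001 -0.0003] F [ 0.4 -0.2 -0.7] w 0.043 gf 0.0 q6 1.57
head z 2273 0.12852 0.12858
tab 137 [-0.051   0.0147  0.1451] z98 0.1466 ang -16.0
grip 2327 angle -6.0 [-9.4 -2.5] topz 0.1294
side yaw -2.59 y@-.06 -0.0256 9
side yaw -1.24 y@-.06 0.0193 9
front yaw -7.41 x -0.0852
beam front yaw -0.01 x -0.0236 41
base front yaw 0.08 x -0.1262 37
```

View pics/w7.png

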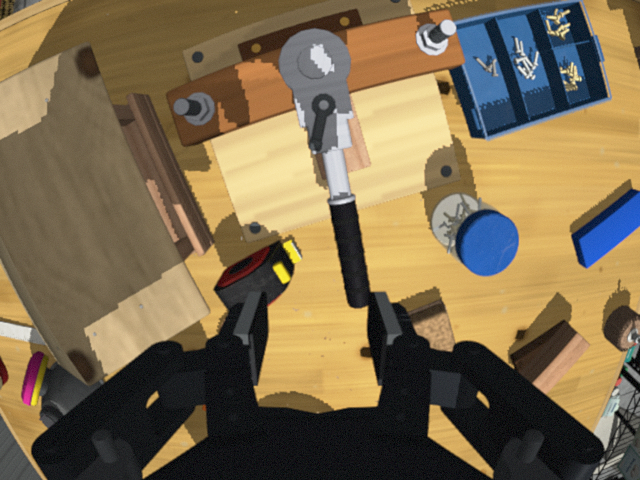

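The lever is still at tighten (tab at -16°, handle at -6°) and the neighbours stand untouched. The handle hides the board's left side, so I'm shifting sideways to check that the board is still square.

Call:
apply_moves --steps '[0,1,0,0,0,-0.7,0,1,0,0,0,-0.7,0,1,0,0,0,-0.7,0,1,0,0,0,0,0,0,0,0,0,0]'

```text
clock: 39.55
tcp_pos: [0.4547, -0.1125, 0.2412]
orientation: [[0.972, 0.233, -0.002], [0.233, -0.972, -0.0], [-0.002, -0.001, -1.0]]
ft_force: [-0.3, 0.1, 0.0]
width: 0.0429
gripper_force: 0.0
```

```bash
python3 - <<'E'
from h import *
tool();im,d,L=wrist();head(L);beam(L);cv2.imwrite('pics/w8.png',im[...,::-1])
x,y,z=L[...,0],L[...,1],L[...,2]
q=L[:300][((abs(z-.037)<.004)&(x<-.03)&(x>-.1)&(abs(y)<.035))[:300]]
A=np.array([[a,*np.percentile(q[(abs(q[:,0]-a)<.0015)][:,1],[0,100])] for a in np.arange(-.082,-.03,.003) if (abs(q[:,0]-a)<.0015).sum()>15])
print(A.round(4).tolist())
F=np.array([[b,q[abs(q[:,1]-b)<.0015][:,0].min()] for b in np.arange(-.022,.02,.003) if (abs(q[:,1]-b)<.0015).sum()>15]);print(F.round(4).tolist())
E
```

```text
t 39.55 tcp [ 0.4547 -0.1125  0.2412] local [-0.1294 -0.067 ] head 13.47 tilt [-0.0024 -0.0006] F [-0.3  0.1  0. ] w 0.0429 gf 0.0 q6 1.07
head z 2024 0.12859 0.12866
beam front yaw 0.06 x -0.0236 40
base front yaw 0.25 x -0.1261 36
[[-0.082, -0.0256, 0.0194], [-0.079, -0.0255, 0.0191], [-0.076, -0.0252, 0.0199], [-0.073, -0.0252, 0.0201], [-0.07, -0.0253, 0.0196], [-0.067, -0.0253, 0.0195], [-0.064, -0.0254, 0.0194], [-0.061, -0.0252, 0.019], [-0.058, -0.0252, 0.0116], [-0.055, -0.025, 0.0116], [-0.052, -0.025, 0.0116], [-0.049, -0.0251, 0.0113], [-0.046, -0.025, 0.0095], [-0.043, -0.0257, 0.0092], [-0.04, -0.0256, 0.0092], [-0.037, -0.0254, 0.0091], [-0.034, -0.0255, 0.0035], [-0.031, -0.0253, 0.0033]]
[[-0.022, -0.0861], [-0.019, -0.086], [-0.016, -0.0859], [-0.013, -0.0859], [-0.01, -0.0856], [-0.007, -0.0855], [-0.004, -0.0864], [-0.001, -0.0871], [0.002, -0.087], [0.005, -0.0869], [0.008, -0.0869], [0.011, -0.0867], [0.014, -0.0866], [0.017, -0.0865]]
```

The board is square (right side parallel to the press at 0.0°) and seated, the squeeze is about 4.3 mm, and the arm is clear. I'm handing it in.

```bash
python3 -c "
from station import ctrl
print(ctrl.job_done())"
```

```text
the job is handed in; nothing more can be done
None
```

I've handed the job in at about 40 s of the 72 s allowed. The lever was already set to loosen, so I backed the foot off, squared the board against the stop, flipped the lever to tighten, and screwed the foot down to about 4.3 mm of squeeze. The feeder, case, jar and tape measure were left where they stood.

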